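Set the cutter height on a bench router table by clicks from its bottom stop and lock it

TASK

Set the bench router table for the next groove: turn its lift crank anticlockwise, gently, until it comes up against the bottom stop without being forced, then raise the cutter exactly four clicks clockwise. Then swing the lock lever fully home so that the setting holds, and leave everything else on the bench where it lies.

Things in the scene. Friction and masses are not known exactly. Their poses are not given: they have to be found in the camera images.
- router_table: fixed bench router table: grey cabinet, flat cast top 300 mm (x) by 380 mm (y), its top face 130 mm above the bench. Origin: on the bench under the centre of the top; x points away from the robot's side to the fence, y left along the fence, z up. The 46 mm high fence begins at x = 64 mm. Crank axis at (-75, -120), lock lever pivot at (-75, 10), cutter at (45, 0) mm.
- crank_grip (a point): point on the axis of the crank handle at mid-height of its grip, 41 mm above the top face and 55 mm from the crank axis; x points outwards along the crank arm. The handle is an upright black cylinder 18 mm across, free to spin, from 24 to 53 mm above the top face; the steel arm under it, 14 to 22 mm above the top face, is clamped on the lift screw at any angle.
- crank_axis (a point): point on the crank's upright axis at the top face. Clockwise seen from above raises the cutter. The lift screw has 24 notches a turn (15 deg, 0.2 mm of cutter height a click) and stays in each by itself. A click takes about 0.35 N m at its start, then falls to nearly nothing into the next notch. Crank and screw have some free play, about a click's worth. It starts 3 to 7 clicks above the bottom stop.
- zero_stop: the bottom stop, a steel pin hidden in the cabinet, origin on the crank axis 65 mm below the top face; only the lift screw can touch it, just past the lowest notch, at no known crank angle. There the torque climbs on past 0.5 N m within 2 deg, with no falling away; the stop is forced at over 15 N on the pin, which is about 0.7 N m (13 N at the handle), 3 deg past first touch.
- cutter_tip (a point): centre of the upper end of the cutter, a 6.4 mm steel bit standing upright in the insert ring before the gap in the fence; level with the top face in the lowest notch, and 0.2 mm higher with each click
- lock_tip (a point): centre of the 16 mm ball at the end of the lift lock lever, 30 mm above the top face, 74 mm from its upright pivot. The lever is a black round bar 11 mm thick, its middle line rising from 17 mm above the top face at the pivot to 30 mm at the ball. Free, it points to the robot's side of the router table; home, along the router table's +y.
- lock (a joint): angle of the lock lever (rad): 0 quite free, 1.25 fully home against its limit, clockwise seen from above; between 0 and 0.3 at the start. Turning it takes about 0.12 N m; it stays where it is put. Home, its bolt sits between two teeth of the lift screw, so that the crank cannot turn; it goes home only if the screw rests in a notch.
- stile: loose dark wooden frame strip, 18 x 150 x 12 mm, lying on the router table's top against the left half of the fence. Origin under its centre. To be left alone.
- spanner: loose steel collet spanner, 130 mm long and 8 mm thick, lying on the router table's top in front of the right half of the fence. Origin under its centre. To be left alone.
- push_block: loose plywood push block, 140 x 60 mm, 68 mm high with its grip, on the bench left of the router table. Origin under its centre. To be left alone.
- lattice: loose dark wooden lattice panel, 150 x 110 x 10 mm, flat on the bench right of the router table. Origin under its centre. To be left alone.
- glue: loose white glue bottle, 52 mm across, 130 mm high, upright on the bench right of the router table. Origin under its centre. To be left alone.
- brush: loose dusting brush, 200 mm long, 20 mm thick, on the bench before the right half of the router table. Origin under its centre. To be left alone.
- sanding_block: loose cork sanding block, 112 x 66 x 32 mm, on the bench left of the router table. Origin under its centre. To be left alone.
- strips: loose bundle of five thin wooden strips, 260 x 52 x 16 mm, on the bench before the left half of the router table. Origin under its centre. To be left alone.

How it is judged:
By the outcome, as a careful person would: the job done as asked, in the order asked, and still so for the second after the job is handed in, with the robot touching nothing.
It also fails if it takes over 72 s, if anything falls off the work surface, if the arm or the gripper's body presses on something with over 40 N, if the wrist force passes 120 N, or if a joint passes its speed limit or range.

ROBOT

A 6-joint arm with a two-finger parallel gripper is mounted at the origin on the work surface. World frame = base frame: x ahead of the robot, y to its left, z up, the work surface at z = 0. Lengths are in m, angles in rad, forces in N, time in s.
With the tool pointing down it reaches from about 0.325 to 0.875 m from the base axis. Payload 4.4 kg.
Tool frame: the origin (TCP) lies between the finger pads; the fingertips stand 14 mm ahead of it and the grasp point (between the pads) lies 5 mm behind it; z points along the fingers, y is the direction in which the jaws open and shut (so a half turn about z gives the same grasp; the last joint's range is limited). The gripper opens to 85 mm and grips with 20 to 120 N. Pads are 22 mm wide; open, the fingers measure 114 mm over their backs; the gripper's body (76 mm by 85 mm) begins 54 mm behind the grasp point. The pads swing forward as they close: fully open they stand 13 mm farther back than shut.
Start: joints at [-1.48, 0.207, 1.542, -0, 1.393, -0.15], TCP at [0.137, -0.558, 0.245] pointing down, gripper open.
Joint ranges: [-2.73, 2.73], [-0.86, 2.22], [0.23, 2.46], [-1.11, 4.25], [0.08, 2.63], [-2.82, 2.82]. Speed limits (rad/s): [2.79, 2.79, 3.14, 3.14, 3.14, 3.14].

INTERFACE

Orientations are given as a rotation vector (axis times angle).
In Python, from station import bot gives the robot as it stands. The module is installed in compiled form; this text tells all that it offers.
- The arm moves only by the tool carry_out, never from a script. Its argument "motion" is one flat list of numbers, 4 for each row, row after row: the shift along the world's x, y, z in mm, then the turn about the world's z in degrees. A call has 1 to 10 rows; each row is the pose to reach, as a shift and turn from the pose measured when the call began; what a row does not reach only later rows make up. A row lasts 1/8 s, in which the tool goes at most 62.5 mm and 10.7 degrees, less where a joint would pass 70% of its speed; a pose out of reach is approached as far as the arm can. A call with a gripper value outside its range is refused whole. "hand" is the opening, from -1 (shut) to 1 (fully open), so that 0 is half open, set as the call begins (left out, the last holds). The fingers move at their own pace and stop on an object; "force" is the grip in N (left out, the last holds). Time passes only in rows, so rows that repeat a pose let the fingers close. It gives the time, the measured TCP pose, the force and the opening at its end, in the units of the state.
- bot.observe(): the state, without advancing time (a new reading comes with each control period).
- bot.camera(name): name is "side" or "top"; returns a dict with "pixels" (400x640x3 uint8, red, green, blue), "depth" (400x640 float32, m along the optical axis (not along the pixel's ray), 0 where there is no reading), "fx", "fy", "cx", "cy" (pixels), "xyz" and "orientation" of the camera in the world. Camera axes: x right, y down, z forward; pixel columns grow to the right and rows downward; lengths in m; the calibration is good to about 2 mm. A picture is of the moment at which its call begins.
- bot.job_done(): hands the job in, once; it reports no verdict.
Trained networks look in the newest picture that a camera, given by its name, has taken for a name from the list of things; names that differ only in an ending like _2 or _b are one class to them, and where a whole thing is asked for, a point or a joint stands for the part that bears it (a point fixed in the world has none). Each returns a list of dicts, best first, with "p" (0 to 1); they miss things now and then, are a little off and sometimes report something else, mostly with a low value. They report only what shows in the picture. A call takes as long as a camera call.
- bot.look_for(target, camera): "xy" ([column, row] in pixels, amid what is visible of it).
- bot.masks_of(target, camera): "pixels" (400x640 bool, what is visible of it) and "xy" ([column, row] in pixels, amid what is visible of it).
The state is a dict: "time": time; "joints": joint angles; "dq": joint speeds; "tau": joint torques, N m; "position": TCP position; "tool_rot": TCP orientation; "contact_force": force on the tool from outside, world axes, zero at the start; "wrist_torque": the same for the moment, N m; "gripper_width": opening from 0.0 (shut) to 1.0 (fully open).
Only numpy, scipy, OpenCV 4.12 (cv2) and the standard library are available. Lean on these libraries where they do the work, as an engineer would, in place of code of your own. Each camera call takes 0.05 s, during which the arm holds its last target.

## Working session

There is one attempt and no reset: what is moved stays moved. The work goes in short steps, Python scripts to look and compute and a tool call to move; the robot and the scene stay as the last step left them, time stands still between calls to the robot, and variables do not carry over. Pictures are saved under pics/ and viewed, and the job is handed in when it is done.

Besides the shell and the picture viewer there is one more tool, called after "Emit:" as a command line: name --argument value ..., lists and objects as JSON in quotes. carry_out: Moves the arm, as the interface text tells. Its arguments: {"type":"object","properties":{"motion":{"type":"array"},"hand":{"type":"number"},"force":{"type":"number"}},"required":["motion"]}

```bash
mkdir -p pics; cat > h.py <<'E'
import numpy as np, cv2
from scipy.spatial.transform import Rotation as R
from station import bot
def save(c,n): cv2.imwrite('pics/'+n, c['pixels'][:,:,::-1])
def world(c,uv,d):
    p=np.array([(uv[0]-c['cx'])/c['fx']*d,(uv[1]-c['cy'])/c['fy']*d,d])
    return R.from_rotvec(c['orientation']).apply(p)+c['xyz'] if np.size(c['orientation'])==3 else np.array(c['orientation'])@p+c['xyz']
def cloud(c):
    v,u=np.mgrid[0:400,0:640]; d=c['depth']
    P=np.stack([(u-c['cx'])/c['fx']*d,(v-c['cy'])/c['fy']*d,d],-1)
    M=R.from_rotvec(c['orientation']).as_matrix() if np.size(c['orientation'])==3 else np.array(c['orientation'])
    W=P@M.T+c['xyz']; W[d==0]=np.nan
    return W
E
python3 - <<'E'
from h import *
print(bot.observe())
for n in ('top','side'):
    c=bot.camera(n); save(c,n+'0.png'); print(n,c['fx'],c['fy'],c['cx'],c['cy'],c['xyz'],c['orientation'])
    np.savez(n+'0.npz',**c)
    W=cloud(c)
    for t in ('crank_grip','lock_tip','cutter_tip','router_table','crank_axis','spanner','stile'):
        try:
            for r in bot.look_for(t,n)[:2]:
                u,v=map(int,np.round(r['xy'])); print(t,r['p'],r['xy'],W[v,u])
        except Exception as e: print(t,e)
E
```

```text
{'time': 0.0, 'joints': array([-1.48051420e+00,  2.07435569e-01,  1.54294597e+00,  3.16864631e-06,
        1.39348233e+00, -1.50496466e-01]), 'dq': array([ 7.93773204e-05, -3.85328402e-04,  1.09006692e-03,  1.12817638e-04,
        1.11570802e-03,  2.84058295e-04]), 'tau': array([-2.58332417e-03, -3.83040547e+01, -2.91595137e+01, -4.01544758e-04,
        1.06453602e-02, -4.62226183e-06]), 'position': array([ 0.13704056, -0.55769473,  0.24412066]), 'tool_rot': array([-3.11660012e+00, -3.77027666e-01, -1.12209347e-04]), 'contact_force': array([0.39780286, 0.15212315, 0.00950194]), 'wrist_torque': array([ 0.00119098, -0.00931433,  0.00670079]), 'gripper_width': 1.0012809502334294}
top 460.8720552660253 460.8720552660253 316.5077517733148 194.9521725692685 [0.38776055 0.01234813 1.29489021] [-2.13822284  2.17477833 -0.12874238]
lock_tip 0.54 [325.4, 211.9] [ 0.484646   -0.00525711  0.16218891]
router_table 0.93 [331.6, 176.3] [ 0.57998142 -0.02551567  0.12699524]
crank_axis 0.85 [335.4, 174.3] [ 0.5843049  -0.03315159  0.13138143]
spanner 0.82 [359.3, 163.3] [ 0.61162197 -0.09520782  0.13235533]
stile 0.68 [290.9, 155.4] [0.63257431 0.07804248 0.14639703]
side 452.16028754295525 452.16028754295525 314.5890995807342 197.93647040862572 [0.19006647 0.93824917 1.10831369] [-0.50024981  2.74534832 -1.1445805 ]
lock_tip 0.55 [323.1, 187.4] [ 0.50637682 -0.01891611  0.1537202 ]
lock_tip 0.38 [340.4, 148.3] [ 0.51067247 -0.19690913  0.17235366]
cutter_tip 0.35 [227.6, 313.0] [0.62094033 0.41149076 0.02857815]
router_table 0.64 [302.3, 193.5] [0.56427152 0.01041744 0.1301044 ]
crank_axis 0.87 [296.7, 195.5] [0.5751412  0.02476326 0.13077151]
spanner 0.64 [302.8, 168.4] [ 0.60364187 -0.09850518  0.13563973]
stile 0.72 [268.9, 199.5] [0.64097805 0.08518134 0.14622571]
stile 0.56 [227.5, 312.2] [0.62073222 0.41080929 0.03270571]
```

```bash
python3 - <<'E'
import cv2
a=cv2.imread('pics/top0.png'); cv2.imwrite('pics/top0z.png',cv2.resize(a[110:260,220:440],None,fx=3.6,fy=3.6,interpolation=cv2.INTER_CUBIC))
a=cv2.imread('pics/side0.png'); cv2.imwrite('pics/side0z.png',cv2.resize(a[90:290,190:410],None,fx=3,fy=3,interpolation=cv2.INTER_CUBIC))
E
```

```text
(no output)
```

View pics/top0.png

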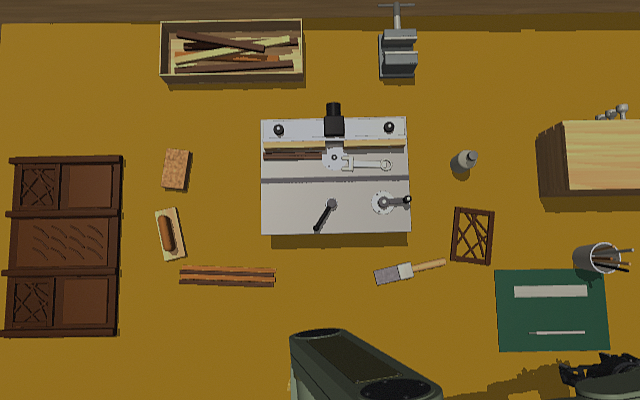

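View pics/side0.png

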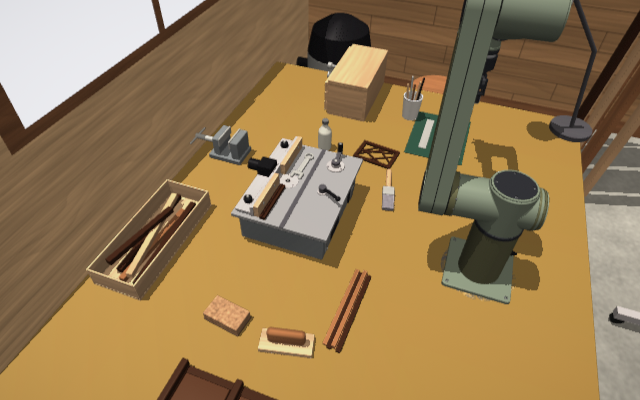

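```bash
sleep 1
```

```text
(no output)
```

View pics/top0z.png

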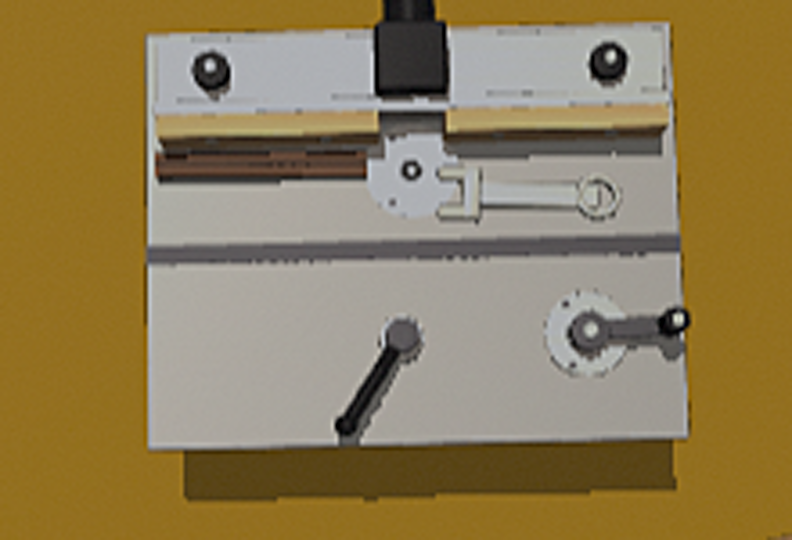

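View pics/side0z.png

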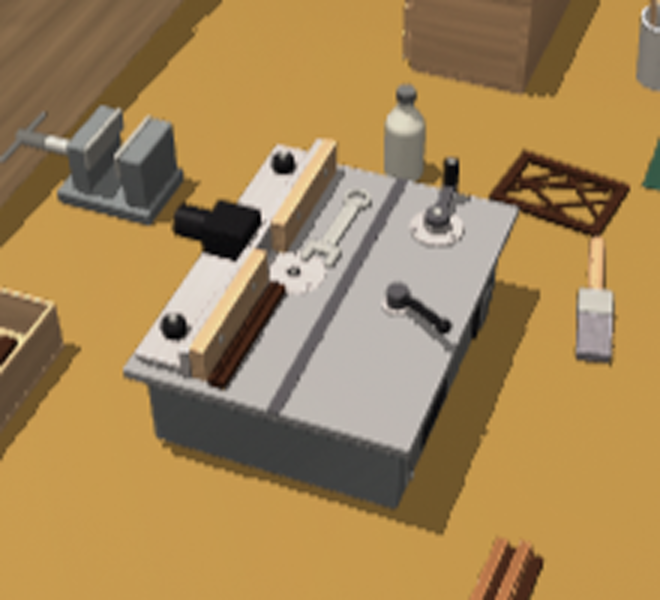

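Top view: table tilted slightly. Crank boss is at about (384,202), with the handle at (407,199) pointing right (-y). Lever pivot is at (332,204), ball at (316,228). Now to measure precisely.

```bash
python3 - <<'E'
from h import *
for n in ('top','side'):
    c=dict(np.load(n+'0.npz')); W=cloud(c)
    m=(W[...,2]>.12)&(W[...,2]<.14)&(abs(W[...,0]-.58)<.2)&(abs(W[...,1]+.03)<.23)
    nl,lab,st,ce=cv2.connectedComponentsWithStats(m.astype(np.uint8)); k=1+np.argmax(st[1:,4])
    P=W[lab==k]; (cx,cy),sz,an=cv2.minAreaRect(P[:,:2].astype(np.float32)); print(n,'rect',cx,cy,sz,an,'z',np.median(P[:,2]))
    # edges robust: line fits of near edge & sides by image
    for nm,x0,y0 in (('crank',.52,-.19),('lock',.49,0)):
        q=(W[...,2]>.137)&(abs(W[...,0]-x0)<.06)&(abs(W[...,1]-y0)<.1)
        v,u=np.nonzero(q)
        print(nm,len(u))
        Q=W[q]
        for lo,hi in ((.137,.15),(.15,.158),(.158,.166),(.166,.175),(.175,.2)):
            s=(Q[:,2]>lo)&(Q[:,2]<=hi)
            if s.any(): print(' ',lo,s.sum(),Q[s].mean(0).round(4),Q[s].min(0).round(3),Q[s].max(0).round(3),u[s].mean(),v[s].mean())
E
```

```text
top rect 0.5853090882301331 -0.03128209710121155 (0.30062946677207947, 0.38115590810775757) 0.28710392117500305 z 0.13034369217273234
crank 275
  0.137 57 [ 0.5111 -0.158   0.1423] [ 0.484 -0.206  0.137] [ 0.578 -0.122  0.15 ] 385.4561403508772 201.1578947368421
  0.15 159 [ 0.511  -0.1651  0.1535] [ 0.498 -0.202  0.15 ] [ 0.523 -0.138  0.158] 388.937106918239 200.64150943396226
  0.158 9 [ 0.5138 -0.1796  0.1608] [ 0.506 -0.203  0.158] [ 0.521 -0.147  0.165] 395.22222222222223 199.11111111111111
  0.166 7 [ 0.5105 -0.2009  0.1702] [ 0.505 -0.207  0.166] [ 0.517 -0.198  0.174] 404.57142857142856 199.85714285714286
  0.175 43 [ 0.5134 -0.2059  0.1834] [ 0.506 -0.215  0.177] [ 0.521 -0.198  0.188] 407.5813953488372 198.02325581395348
lock 206
  0.137 10 [ 0.5033 -0.0278  0.143 ] [ 0.496 -0.079  0.137] [ 0.519 -0.011  0.15 ] 333.7 205.1
  0.15 96 [ 0.5024 -0.0167  0.1544] [ 0.456 -0.033  0.15 ] [0.52  0.008 0.158] 329.40625 205.07291666666666
  0.158 79 [0.4687 0.0047 0.1613] [ 0.441 -0.028  0.158] [0.509 0.025 0.166] 321.0759493670886 218.56962025316454
  0.166 21 [0.4513 0.0154 0.1676
[... 563 characters left out ...]
 153.8
  0.166 11 [ 0.5099 -0.1995  0.1711] [ 0.506 -0.206  0.168] [ 0.517 -0.193  0.175] 340.45454545454544 147.9090909090909
  0.175 26 [ 0.5138 -0.202   0.183 ] [ 0.507 -0.212  0.176] [ 0.523 -0.194  0.188] 339.7307692307692 144.34615384615384
lock 143
  0.137 33 [ 0.5042 -0.0058  0.1403] [ 0.452 -0.086  0.137] [0.546 0.08  0.148] 322.030303030303 193.21212121212122
  0.15 44 [ 0.5055 -0.0148  0.1556] [ 0.471 -0.029  0.151] [0.519 0.009 0.158] 322.84090909090907 187.5
  0.158 51 [0.47   0.0076 0.1619] [ 0.44  -0.027  0.158] [0.509 0.029 0.166] 331.5686274509804 193.7450980392157
  0.166 15 [0.4507 0.0189 0.1684] [0.441 0.01  0.166] [0.468 0.026 0.172] 336.53333333333336 196.26666666666668
```

Emit:
carry_out --motion '[40,37,4,8,80,74,8,16,120,111,12,24,160,148,16,32,200,185,16,40,240,222,16,48,280,259,16,56,320,296,16,64,360,334,16,72,377,352,16,79]' --hand 0 --force 40

```text
time: 2.05
position: [0.5159, -0.2042, 0.2614]
tool_rot: [2.158, 2.282, 0.001]
contact_force: [-0.5, -0.8, 0.6]
gripper_width: 0.503
```

```bash
cat >> h.py <<'E'
AX=np.array([.5106,-.1509])
def st(pr=True):
    o=bot.observe(); p=o['position']; M=R.from_rotvec(o['tool_rot']).as_matrix()
    d=p[:2]-AX; r=np.hypot(*d); a=np.degrees(np.arctan2(d[1],d[0])); t=np.array([-d[1],d[0]])/r
    f=o['contact_force']; jy=np.degrees(np.arctan2(M[1,1],M[0,1]))%180
    print('t%.2f'%o['time'],'pos',(p*1000).round(1),'ang%.2f r%.1f'%(a,r*1000),'F',f.round(2),'Ft%.2f Fr%.2f'%(f[:2]@t,f[:2]@d/r),'tz%.2f'%o['wrist_torque'][2],'jaw%.1f'%jy,'tilt%.2f'%np.degrees(np.arccos(-M[2,2])),'w%.3f'%o['gripper_width'])
E
python3 -c "
from h import *
st()
for n in ('top','side'):
    c=bot.camera(n); save(c,n+'1.png')
"
```

```text
t2.05 pos [ 515.9 -204.2  261.4] ang-84.36 r53.5 F [-0.55 -0.8   0.59] Ft-0.63 Fr0.74 tz0.01 jaw3.2 tilt0.04 w0.503
```

```bash
python3 -c "
import cv2
a=cv2.imread('pics/top1.png')[140:260,340:460];b=cv2.imread('pics/side1.png')[80:200,280:400]
cv2.imwrite('pics/z1.png',cv2.resize(cv2.hconcat([a,b]),None,fx=3.3,fy=3.3,interpolation=cv2.INTER_CUBIC))"
```

```text
(no output)
```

View pics/z1.png

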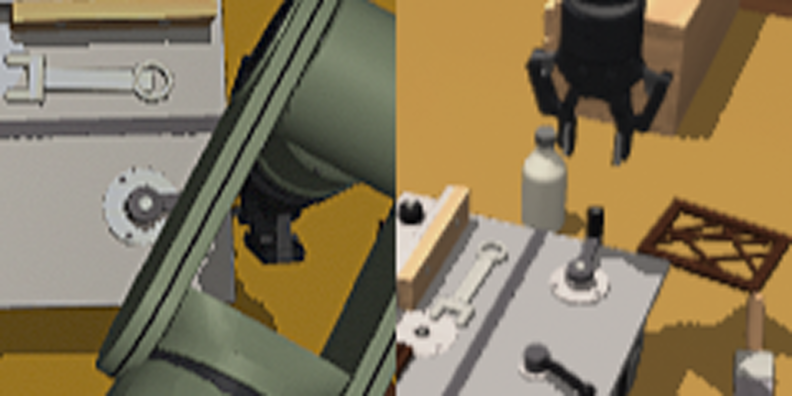

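The side view shows the open jaws straddling the handle (at about z1 pixel (597,220)), jaws along x. The view agrees with the measurement. Descending.

Emit:
carry_out --motion '[-2,-1,-30,0,-2,-1,-60,0,-2,-1,-80,0,-2,-1,-90,0,-2,-1,-90,0]'

```text
time: 2.78
position: [0.5129, -0.2057, 0.1709]
tool_rot: [-2.162, -2.277, -0.0]
contact_force: [0.2, -0.5, 0.6]
gripper_width: 0.496
```

```bash
python3 -c "
from h import *
st()
c=bot.camera('side'); save(c,'side2.png'); a=c['pixels'][80:200,280:400,::-1]
cv2.imwrite('pics/z2.png',cv2.resize(a,None,fx=4,fy=4,interpolation=cv2.INTER_CUBIC))"
```

```text
t2.77 pos [ 512.9 -205.7  170.9] ang-87.56 r54.8 F [ 0.15 -0.49  0.61] Ft0.13 Fr0.49 tz0.04 jaw3.0 tilt0.07 w0.496
```

View pics/z2.png

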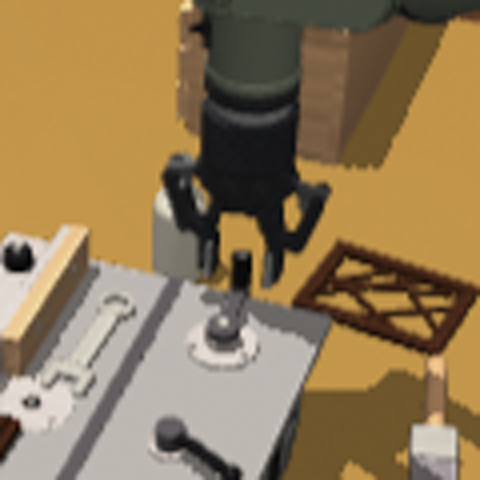

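The handle stands between the two fingers at (242,270), well centred. Closing.

Emit:
carry_out --motion '[0,0,0,0,0,0,0,0,0,0,0,0,0,0,0,0,0,0,0,0]' --hand -1 --force 40

```text
time: 3.45
position: [0.5144, -0.2067, 0.1728]
tool_rot: [2.16, 2.276, 0.001]
contact_force: [0.1, -1.9, 5.6]
gripper_width: 0.191
```

```bash
python3 -c "
from h import *
st()"
```

```text
t3.45 pos [ 514.4 -206.7  172.8] ang-86.14 r55.9 F [ 0.07 -1.94  5.55] Ft-0.06 Fr1.94 tz0.02 jaw3.0 tilt0.20 w0.191
```

```bash
cat >> h.py <<'E'
def plan(ths,yaw=True,rad=55.):
    o=bot.observe(); p=o['position'][:2]*1000; d=p-AX*1000; a=np.arctan2(d[1],d[0])
    M=R.from_rotvec(o['tool_rot']).as_matrix(); 
    out=[]
    for th in ths:
        b=a+np.radians(th); q=AX*1000+rad*np.array([np.cos(b),np.sin(b)])-p
        out+= [round(q[0],1),round(q[1],1),0,th]
    print(out)
E
python3 -c "
from h import *
plan([2,4,6,8,10,12,14,16,18,20])"
```

```text
[np.float64(1.9), np.float64(1.0), 0, 2, np.float64(3.8), np.float64(1.3), 0, 4, np.float64(5.7), np.float64(1.6), 0, 6, np.float64(7.5), np.float64(1.9), 0, 8, np.float64(9.4), np.float64(2.4), 0, 10, np.float64(11.3), np.float64(2.8), 0, 12, np.float64(13.1), np.float64(3.4), 0, 14, np.float64(14.9), np.float64(4.0), 0, 16, np.float64(16.7), np.float64(4.7), 0, 18, np.float64(18.5), np.float64(5.5), 0, 20]
```

Emit:
carry_out --motion '[1.9,1.0,0,2,3.8,1.3,0,4,5.7,1.6,0,6,7.5,1.9,0,8,9.4,2.4,0,10,11.3,2.8,0,12,13.1,3.4,0,14,14.9,4.0,0,16,16.7,4.7,0,18,18.5,5.5,0,20]'

```text
time: 4.7
position: [0.5322, -0.2017, 0.1728]
tool_rot: [1.73, 2.62, -0.001]
contact_force: [-3.5, -4.8, 5.6]
gripper_width: 0.19
```

```bash
python3 -c "
from h import *
st();plan([3,3])"
```

```text
t4.70 pos [ 532.2 -201.7  172.8] ang-66.98 r55.2 F [-3.48 -4.82  5.62] Ft-5.09 Fr3.08 tz-0.02 jaw23.1 tilt0.13 w0.190
[np.float64(2.5), np.float64(1.4), 0, 3, np.float64(2.5), np.float64(1.4), 0, 3]
```

```bash
python3 -c "
from h import *
plan([1.5,3,4.5])"
```

```text
[np.float64(1.2), np.float64(0.7), 0, 1.5, np.float64(2.5), np.float64(1.4), 0, 3, np.float64(3.8), np.float64(2.0), 0, 4.5]
```

Emit:
carry_out --motion '[1.2,0.7,1,1.5,2.5,1.4,1,3,3.8,2.0,1,4.5]'

```text
time: 5.08
position: [0.5341, -0.2007, 0.173]
tool_rot: [-1.623, -2.688, 0.007]
contact_force: [-3.8, -5.6, 4.2]
gripper_width: 0.196
```

```bash
python3 -c "
from h import *
st();plan([1.5,3,4.5])"
```

```text
t5.08 pos [ 534.1 -200.7  173. ] ang-64.75 r55.0 F [-3.76 -5.62  4.24] Ft-5.80 Fr3.48 tz0.02 jaw27.8 tilt0.28 w0.196
[np.float64(1.3), np.float64(0.6), 0, 1.5, np.float64(2.6), np.float64(1.3), 0, 3, np.float64(3.8), np.float64(2.0), 0, 4.5]
```

Emit:
carry_out --motion '[1.3,0.6,0,1.5,2.6,1.3,0,3,3.8,2.0,0,4.5]'

```text
time: 5.45
position: [0.5376, -0.1989, 0.173]
tool_rot: [-1.514, -2.751, 0.008]
contact_force: [0.4, -3.5, 4.9]
gripper_width: 0.197
```

```bash
python3 -c "
from h import *
st();plan([1.5,3,4.5,4.5])"
```

```text
t5.45 pos [ 537.6 -198.9  173. ] ang-60.63 r55.1 F [ 0.43 -3.5   4.9 ] Ft-1.34 Fr3.26 tz-0.04 jaw32.4 tilt0.31 w0.197
[np.float64(1.2), np.float64(0.8), 0, 1.5, np.float64(2.4), np.float64(1.5), 0, 3, np.float64(3.6), np.float64(2.3), 0, 4.5, np.float64(3.6), np.float64(2.3), 0, 4.5]
```

Emit:
carry_out --motion '[1.2,0.8,0,1.5,2.4,1.5,0,3,3.6,2.3,0,4.5,3.6,2.3,0,4.5]'

```text
time: 5.95
position: [0.5415, -0.1963, 0.173]
tool_rot: [-1.404, -2.809, 0.008]
contact_force: [2.3, -2.8, 3.7]
gripper_width: 0.195
```

```bash
python3 -c "
from h import *
st();plan([2,4,6])"
```

```text
t5.95 pos [ 541.5 -196.3  173. ] ang-55.80 r54.9 F [ 2.34 -2.83  3.71] Ft0.34 Fr3.66 tz0.00 jaw36.9 tilt0.29 w0.195
[np.float64(1.6), np.float64(1.0), 0, 2, np.float64(3.1), np.float64(2.2), 0, 4, np.float64(4.6), np.float64(3.4), 0, 6]
```

Emit:
carry_out --motion '[1.6,1.0,0,2,3.1,2.2,0,4,4.6,3.4,0,6]'

```text
time: 6.32
position: [0.5452, -0.1936, 0.1728]
tool_rot: [-1.251, -2.879, 0.012]
contact_force: [-2.3, -4.9, 5.3]
gripper_width: 0.195
```

```bash
python3 -c "
from h import *
st();plan([1.5,3,4])"
```

```text
t6.33 pos [ 545.2 -193.6  172.8] ang-50.97 r54.9 F [-2.26 -4.86  5.27] Ft-4.81 Fr2.35 tz-0.02 jaw43.0 tilt0.45 w0.195
[np.float64(1.2), np.float64(0.9), 0, 1.5, np.float64(2.2), np.float64(1.8), 0, 3, np.float64(3.0), np.float64(2.5), 0, 4]
```

Emit:
carry_out --motion '[1.2,0.9,0,1,2.2,1.8,0,2,3.0,2.5,0,3,3.0,2.5,0,3]'

```text
time: 6.82
position: [0.5477, -0.1913, 0.1728]
tool_rot: [-1.173, -2.911, 0.013]
contact_force: [-0.3, -2.9, 5.0]
gripper_width: 0.194
```

```bash
python3 -c "
from h import *
st();plan([1.5,3,4,4])"
```

```text
t6.83 pos [ 547.7 -191.3  172.8] ang-47.43 r54.9 F [-0.33 -2.9   4.97] Ft-2.21 Fr1.91 tz0.04 jaw46.1 tilt0.50 w0.194
[np.float64(1.1), np.float64(0.9), 0, 1.5, np.float64(2.1), np.float64(1.9), 0, 3, np.float64(2.8), np.float64(2.6), 0, 4, np.float64(2.8), np.float64(2.6), 0, 4]
```

Emit:
carry_out --motion '[1.1,0.9,0,1.5,2.1,1.9,0,3,2.8,2.6,0,4,2.8,2.6,0,4]'

```text
time: 7.32
position: [0.5509, -0.1882, 0.1729]
tool_rot: [-1.07, -2.951, 0.012]
contact_force: [0.4, 0.0, 5.6]
gripper_width: 0.196
```

```bash
python3 -c "
from h import *
st();plan([1.5,3,4,4])"
```

```text
t7.33 pos [ 550.9 -188.2  172.9] ang-42.79 r54.9 F [0.36 0.03 5.63] Ft0.27 Fr0.25 tz-0.04 jaw50.1 tilt0.45 w0.196
[np.float64(1.1), np.float64(1.0), 0, 1.5, np.float64(2.0), np.float64(2.1), 0, 3, np.float64(2.6), np.float64(2.8), 0, 4, np.float64(2.6), np.float64(2.8), 0, 4]
```

Emit:
carry_out --motion '[1.1,1.0,0,1.5,2.0,2.1,0,3,2.6,2.8,0,4,2.6,2.8,0,4]'

```text
time: 7.82
position: [0.5534, -0.1852, 0.1728]
tool_rot: [-0.966, -2.986, 0.011]
contact_force: [-0.0, -0.2, 5.2]
gripper_width: 0.192
```

```bash
python3 -c "
from h import *
st();plan([1.5,2.5,3.5,3.5])"
```

```text
t7.83 pos [ 553.4 -185.2  172.8] ang-38.68 r54.9 F [-0.02 -0.19  5.16] Ft-0.16 Fr0.10 tz-0.01 jaw54.1 tilt0.44 w0.192
[np.float64(1.0), np.float64(1.1), 0, 1.5, np.float64(1.6), np.float64(1.8), 0, 2.5, np.float64(2.1), np.float64(2.6), 0, 3.5, np.float64(2.1), np.float64(2.6), 0, 3.5]
```

Emit:
carry_out --motion '[1.0,1.1,0,1.5,1.6,1.8,0,2.5,2.1,2.6,0,3.5,2.1,2.6,0,3.5]'

```text
time: 8.32
position: [0.555, -0.1833, 0.1727]
tool_rot: [-0.873, -3.014, 0.014]
contact_force: [-0.4, -2.8, 5.2]
gripper_width: 0.194
```

```bash
python3 -c "
from h import *
st();plan([1.5,2.5,3.5,3.5])"
```

```text
t8.32 pos [ 555.  -183.3  172.7] ang-36.11 r54.9 F [-0.44 -2.76  5.18] Ft-2.49 Fr1.27 tz0.00 jaw57.7 tilt0.55 w0.194
[np.float64(0.9), np.float64(1.1), 0, 1.5, np.float64(1.4), np.float64(1.9), 0, 2.5, np.float64(2.0), np.float64(2.7), 0, 3.5, np.float64(2.0), np.float64(2.7), 0, 3.5]
```

Emit:
carry_out --motion '[0.9,1.1,0,1,1.4,1.9,0,2,1.4,1.9,0,2]'

```text
time: 8.7
position: [0.5554, -0.1826, 0.1726]
tool_rot: [-0.819, -3.028, 0.019]
contact_force: [-2.0, -4.5, 5.9]
gripper_width: 0.197
```

```bash
python3 -c "
from h import *
st();plan([1.5,2.5,3])"
```

```text
t8.70 pos [ 555.4 -182.6  172.6] ang-35.29 r54.9 F [-2.   -4.52  5.85] Ft-4.85 Fr0.98 tz-0.00 jaw59.7 tilt0.74 w0.197
[np.float64(0.9), np.float64(1.1), 0, 1.5, np.float64(1.4), np.float64(1.9), 0, 2.5, np.float64(1.7), np.float64(2.3), 0, 3]
```

Emit:
carry_out --motion '[0.9,1.1,0,1,1.4,1.9,0,2,1.4,1.9,0,2]'

```text
time: 9.07
position: [0.5557, -0.1822, 0.1726]
tool_rot: [-0.765, -3.04, 0.024]
contact_force: [-2.8, -4.5, 5.6]
gripper_width: 0.194
```

```bash
python3 -c "
from h import *
st();plan([1.5,2.5,3])"
```

```text
t9.07 pos [ 555.7 -182.2  172.6] ang-34.75 r54.9 F [-2.76 -4.49  5.59] Ft-5.27 Fr0.29 tz-0.03 jaw61.8 tilt0.96 w0.194
[np.float64(0.9), np.float64(1.1), 0, 1.5, np.float64(1.4), np.float64(1.9), 0, 2.5, np.float64(1.7), np.float64(2.4), 0, 3]
```

Emit:
carry_out --motion '[0.9,1.1,0,1,1.7,2.4,0,2,1.7,2.4,0,2]'

```text
time: 9.45
position: [0.5565, -0.1811, 0.1726]
tool_rot: [-0.711, -3.052, 0.028]
contact_force: [-1.4, -3.5, 5.4]
gripper_width: 0.195
```

```bash
python3 -c "
from h import *
st();plan([1.5,2.5,3])"
```

```text
t9.45 pos [ 556.5 -181.1  172.6] ang-33.31 r54.9 F [-1.41 -3.48  5.35] Ft-3.68 Fr0.73 tz0.02 jaw63.8 tilt1.13 w0.195
[np.float64(0.9), np.float64(1.2), 0, 1.5, np.float64(1.3), np.float64(2.0), 0, 2.5, np.float64(1.6), np.float64(2.4), 0, 3]
```

Emit:
carry_out --motion '[0.9,1.2,0,0,1.6,2.4,0,0,2.1,3.3,0,0,2.1,3.3,0,0]'

```text
time: 9.95
position: [0.5585, -0.1777, 0.1727]
tool_rot: [-0.71, -3.052, 0.027]
contact_force: [0.3, -0.2, 5.1]
gripper_width: 0.195
```

```bash
python3 -c "
from h import *
st();plan([1.5,3,4,4])"
```

```text
t9.95 pos [ 558.5 -177.7  172.7] ang-29.22 r54.9 F [ 0.26 -0.19  5.08] Ft-0.04 Fr0.32 tz0.02 jaw63.8 tilt1.11 w0.195
[np.float64(0.8), np.float64(1.2), 0, 1.5, np.float64(1.4), np.float64(2.5), 0, 3, np.float64(1.8), np.float64(3.4), 0, 4, np.float64(1.8), np.float64(3.4), 0, 4]
```

Emit:
carry_out --motion '[0.8,1.2,0,0,1.4,2.5,0,0,1.8,3.4,0,0,2.1,4.3,0,0,2.1,4.3,0,0]'

```text
time: 10.58
position: [0.5607, -0.1733, 0.1727]
tool_rot: [-0.71, -3.052, 0.027]
contact_force: [1.3, -0.4, 5.6]
gripper_width: 0.199
```

```bash
python3 -c "
from h import *
st();plan([1.5,2.5,3.5,3.5])"
```

```text
t10.57 pos [ 560.7 -173.3  172.7] ang-24.03 r54.9 F [ 1.34 -0.39  5.6 ] Ft0.18 Fr1.38 tz0.00 jaw63.8 tilt1.09 w0.199
[np.float64(0.7), np.float64(1.3), 0, 1.5, np.float64(1.0), np.float64(2.2), 0, 2.5, np.float64(1.4), np.float64(3.1), 0, 3.5, np.float64(1.4), np.float64(3.1), 0, 3.5]
```

Emit:
carry_out --motion '[0.7,1.3,0,1,1.0,2.2,0,2,1.4,3.1,0,3,1.4,3.1,0,3]'

```text
time: 11.08
position: [0.5619, -0.1705, 0.1726]
tool_rot: [-0.629, -3.07, 0.029]
contact_force: [-0.3, -1.5, 5.1]
gripper_width: 0.191
```

```bash
python3 -c "
from h import *
st();plan([1.5,2.5,3,3])"
```

```text
t11.07 pos [ 561.9 -170.5  172.6] ang-20.86 r54.9 F [-0.34 -1.52  5.11] Ft-1.54 Fr0.22 tz-0.01 jaw66.8 tilt1.14 w0.191
[np.float64(0.6), np.float64(1.3), 0, 1.5, np.float64(0.9), np.float64(2.2), 0, 2.5, np.float64(1.0), np.float64(2.7), 0, 3, np.float64(1.0), np.float64(2.7), 0, 3]
```

Emit:
carry_out --motion '[0.6,1.3,0,0,0.9,2.2,0,0,1.0,2.7,0,0,1.0,2.7,0,0]'

```text
time: 11.58
position: [0.5625, -0.1689, 0.1726]
tool_rot: [-0.629, -3.069, 0.032]
contact_force: [-1.4, -5.7, 4.9]
gripper_width: 0.195
```

```bash
python3 -c "
from h import *
st();plan([1.5,2.5,3,3])"
```

```text
t11.57 pos [ 562.5 -168.9  172.6] ang-19.17 r54.9 F [-1.43 -5.73  4.92] Ft-5.89 Fr0.53 tz-0.01 jaw66.8 tilt1.28 w0.195
[np.float64(0.5), np.float64(1.3), 0, 1.5, np.float64(0.8), np.float64(2.3), 0, 2.5, np.float64(1.0), np.float64(2.7), 0, 3, np.float64(1.0), np.float64(2.7), 0, 3]
```

Emit:
carry_out --motion '[0.5,1.3,0,0,0.8,2.3,0,0,0.8,2.3,0,0]'

```text
time: 11.95
position: [0.5631, -0.1671, 0.1726]
tool_rot: [-0.63, -3.069, 0.033]
contact_force: [-0.8, -2.7, 4.2]
gripper_width: 0.198
```

```bash
python3 -c "
from h import *
st();plan([1.5,2.5,3,3])"
```

```text
t11.95 pos [ 563.1 -167.1  172.6] ang-17.19 r54.9 F [-0.82 -2.69  4.16] Ft-2.81 Fr0.02 tz0.02 jaw66.8 tilt1.33 w0.198
[np.float64(0.5), np.float64(1.4), 0, 1.5, np.float64(0.7), np.float64(2.3), 0, 2.5, np.float64(0.8), np.float64(2.8), 0, 3, np.float64(0.8), np.float64(2.8), 0, 3]
```

Emit:
carry_out --motion '[0.5,1.4,0,1,0.8,2.8,0,2,1.0,3.8,0,3,1.2,4.7,0,4,1.2,4.7,0,4]'

```text
time: 12.58
position: [0.5645, -0.1618, 0.1726]
tool_rot: [-0.522, -3.09, 0.033]
contact_force: [0.4, 0.5, 4.8]
gripper_width: 0.19
```

```bash
python3 -c "
from h import *
st();plan([1.5,3,4,5])"
```

```text
t12.57 pos [ 564.5 -161.8  172.6] ang-11.47 r55.0 F [0.37 0.45 4.79] Ft0.52 Fr0.28 tz-0.00 jaw70.8 tilt1.28 w0.190
[np.float64(0.3), np.float64(1.4), 0, 1.5, np.float64(0.5), np.float64(2.8), 0, 3, np.float64(0.7), np.float64(3.8), 0, 4, np.float64(0.8), np.float64(4.7), 0, 5]
```

Emit:
carry_out --motion '[0.3,1.4,0,1,0.5,2.8,0,2,0.7,3.8,0,3,0.7,3.8,0,3]'

```text
time: 13.08
position: [0.5652, -0.1579, 0.1726]
tool_rot: [-0.44, -3.103, 0.033]
contact_force: [-0.0, 1.0, 4.7]
gripper_width: 0.191
```

```bash
python3 -c "
from h import *
st();plan([1.5,2.5,3,4])"
```

```text
t13.07 pos [ 565.2 -157.9  172.6] ang-7.31 r55.0 F [-0.03  1.04  4.72] Ft1.03 Fr-0.16 tz-0.08 jaw73.8 tilt1.27 w0.191
[np.float64(0.1), np.float64(1.4), 0, 1.5, np.float64(0.2), np.float64(2.4), 0, 2.5, np.float64(0.3), np.float64(2.9), 0, 3, np.float64(0.3), np.float64(3.8), 0, 4]
```

Emit:
carry_out --motion '[0.1,1.4,0,1,0.2,2.4,0,2,0.3,2.9,0,3,0.3,2.9,0,3]'

```text
time: 13.58
position: [0.5654, -0.1556, 0.1726]
tool_rot: [-0.359, -3.114, 0.035]
contact_force: [-0.3, -3.5, 4.4]
gripper_width: 0.195
```

```bash
python3 -c "
from h import *
st();plan([1.5,2.5,3,4])"
```

```text
t13.57 pos [ 565.4 -155.6  172.6] ang-4.94 r55.0 F [-0.28 -3.46  4.42] Ft-3.47 Fr0.02 tz-0.03 jaw76.9 tilt1.33 w0.195
[np.float64(0.1), np.float64(1.4), 0, 1.5, np.float64(0.1), np.float64(2.4), 0, 2.5, np.float64(0.2), np.float64(2.9), 0, 3, np.float64(0.2), np.float64(3.8), 0, 4]
```

Emit:
carry_out --motion '[0.1,1.4,0,0,0.1,2.4,0,0,0.1,2.4,0,0]'

```text
time: 13.95
position: [0.5655, -0.1542, 0.1727]
tool_rot: [-0.359, -3.114, 0.038]
contact_force: [-0.1, -5.7, 3.4]
gripper_width: 0.196
```

```bash
python3 -c "
from h import *
st();plan([1.5,2.5,3,4])"
```

```text
t13.95 pos [ 565.5 -154.2  172.7] ang-3.47 r55.0 F [-0.12 -5.68  3.36] Ft-5.67 Fr0.22 tz-0.04 jaw76.8 tilt1.44 w0.196
[np.float64(0.1), np.float64(1.4), 0, 1.5, np.float64(0.1), np.float64(2.4), 0, 2.5, np.float64(0.1), np.float64(2.9), 0, 3, np.float64(0.1), np.float64(3.8), 0, 4]
```

Emit:
carry_out --motion '[0.1,1.4,0,0,0.1,2.4,0,0,0.1,2.4,0,0]'

```text
time: 14.32
position: [0.5656, -0.1518, 0.1727]
tool_rot: [-0.36, -3.114, 0.037]
contact_force: [0.3, -3.1, 4.1]
gripper_width: 0.192
```

```bash
python3 -c "
from h import *
st();plan([1.5,2.5,3,4])"
```

```text
t14.32 pos [ 565.6 -151.8  172.7] ang-0.91 r55.0 F [ 0.3  -3.11  4.09] Ft-3.11 Fr0.35 tz0.06 jaw76.8 tilt1.42 w0.192
[np.float64(-0.0), np.float64(1.4), 0, 1.5, np.float64(-0.0), np.float64(2.4), 0, 2.5, np.float64(-0.1), np.float64(2.9), 0, 3, np.float64(-0.1), np.float64(3.8), 0, 4]
```

Emit:
carry_out --motion '[0,1.4,0,1,0,2.8,0,2,-0.1,3.8,0,3,-0.2,4.8,0,4,-0.2,4.8,0,4]'

```text
time: 14.95
position: [0.5655, -0.1466, 0.1726]
tool_rot: [-0.25, -3.126, 0.037]
contact_force: [0.2, 0.9, 3.8]
gripper_width: 0.191
```

```bash
python3 -c "
from h import *
st();plan([1.5,2.5,3,4])"
```

```text
t14.95 pos [ 565.5 -146.6  172.6] ang4.52 r55.1 F [0.22 0.88 3.84] Ft0.86 Fr0.29 tz-0.02 jaw80.9 tilt1.39 w0.191
[np.float64(-0.2), np.float64(1.4), 0, 1.5, np.float64(-0.3), np.float64(2.4), 0, 2.5, np.float64(-0.4), np.float64(2.9), 0, 3, np.float64(-0.5), np.float64(3.8), 0, 4]
```

Emit:
carry_out --motion '[-0.2,1.4,0,1,-0.3,2.4,0,2,-0.5,3.8,0,3,-0.5,3.8,0,3]'

```text
time: 15.45
position: [0.565, -0.1426, 0.1726]
tool_rot: [-0.168, -3.132, 0.037]
contact_force: [2.5, -0.4, 4.1]
gripper_width: 0.192
```

```bash
python3 -c "
from h import *
st();plan([1.5,2.5,3,4])"
```

```text
t15.45 pos [ 565.  -142.6  172.6] ang8.71 r55.1 F [ 2.5  -0.4   4.06] Ft-0.77 Fr2.41 tz-0.04 jaw83.9 tilt1.37 w0.192
[np.float64(-0.3), np.float64(1.4), 0, 1.5, np.float64(-0.5), np.float64(2.4), 0, 2.5, np.float64(-0.6), np.float64(2.8), 0, 3, np.float64(-0.8), np.float64(3.8), 0, 4]
```

Emit:
carry_out --motion '[-0.3,1.4,0,1,-0.5,2.4,0,2,-0.5,2.4,0,2]'

```text
time: 15.82
position: [0.5647, -0.1409, 0.1728]
tool_rot: [-0.113, -3.136, 0.039]
contact_force: [1.5, -3.6, 4.4]
gripper_width: 0.191
```

```bash
python3 -c "
from h import *
st();plan([1.5,2,2.5,3,4])"
```

```text
t15.82 pos [ 564.7 -140.9  172.8] ang10.48 r55.0 F [ 1.54 -3.6   4.37] Ft-3.82 Fr0.86 tz0.01 jaw85.9 tilt1.45 w0.191
[np.float64(-0.3), np.float64(1.4), 0, 1.5, np.float64(-0.4), np.float64(1.9), 0, 2, np.float64(-0.5), np.float64(2.3), 0, 2.5, np.float64(-0.6), np.float64(2.8), 0, 3, np.float64(-0.9), np.float64(3.7), 0, 4]
```

Emit:
carry_out --motion '[-0.3,1.4,0,0,-0.4,2.0,0,0,-0.4,2.0,0,0]'

```text
time: 16.2
position: [0.5645, -0.1399, 0.1729]
tool_rot: [-0.113, -3.136, 0.042]
contact_force: [1.6, -5.4, 1.8]
gripper_width: 0.194
```

```bash
python3 -c "
from h import *
st();plan([1.5,2,2.5,3,4])"
```

```text
t16.20 pos [ 564.5 -139.9  172.9] ang11.50 r55.0 F [ 1.62 -5.4   1.81] Ft-5.61 Fr0.51 tz0.02 jaw85.9 tilt1.56 w0.194
[np.float64(-0.3), np.float64(1.4), 0, 1.5, np.float64(-0.4), np.float64(1.9), 0, 2, np.float64(-0.6), np.float64(2.3), 0, 2.5, np.float64(-0.7), np.float64(2.8), 0, 3, np.float64(-0.9), np.float64(3.7), 0, 4]
```

Emit:
carry_out --motion '[-0.3,1.4,0,0,-0.4,2.0,0,0,-0.4,2.0,0,0]'

```text
time: 16.58
position: [0.5643, -0.1387, 0.1729]
tool_rot: [-0.114, -3.137, 0.045]
contact_force: [2.1, -4.5, 2.8]
gripper_width: 0.198
```

```bash
python3 -c "
from h import *
st();plan([1.5,2,2.5,3,4])"
```

```text
t16.57 pos [ 564.3 -138.7  172.9] ang12.78 r55.0 F [ 2.12 -4.48  2.8 ] Ft-4.84 Fr1.08 tz0.01 jaw85.9 tilt1.64 w0.198
[np.float64(-0.4), np.float64(1.4), 0, 1.5, np.float64(-0.5), np.float64(1.9), 0, 2, np.float64(-0.6), np.float64(2.3), 0, 2.5, np.float64(-0.7), np.float64(2.8), 0, 3, np.float64(-1.0), np.float64(3.7), 0, 4]
```

Emit:
carry_out --motion '[-0.4,1.4,0,0,-0.7,2.8,0,0,-1.0,3.7,0,0,-1.0,3.7,0,0]'

```text
time: 17.08
position: [0.5631, -0.1338, 0.1727]
tool_rot: [-0.113, -3.136, 0.042]
contact_force: [1.9, 0.1, 2.8]
gripper_width: 0.194
```

```bash
python3 -c "
from h import *
st();plan([1.5,2,2.5,3,4])"
```

```text
t17.07 pos [ 563.1 -133.8  172.7] ang18.05 r55.2 F [1.88 0.15 2.81] Ft-0.44 Fr1.83 tz-0.02 jaw85.9 tilt1.53 w0.194
[np.float64(-0.6), np.float64(1.3), 0, 1.5, np.float64(-0.8), np.float64(1.8), 0, 2, np.float64(-1.0), np.float64(2.2), 0, 2.5, np.float64(-1.1), np.float64(2.7), 0, 3, np.float64(-1.5), np.float64(3.6), 0, 4]
```

Emit:
carry_out --motion '[-0.6,1.3,0,1,-1.1,2.7,0,2,-1.5,3.6,0,3,-1.5,3.6,0,3]'

```text
time: 17.58
position: [0.5617, -0.13, 0.1728]
tool_rot: [-0.03, -3.139, 0.041]
contact_force: [2.2, 0.9, 4.2]
gripper_width: 0.195
```

```bash
python3 -c "
from h import *
st();plan([1.5,2,2.5,3,4])"
```

```text
t17.57 pos [ 561.7 -130.   172.8] ang22.28 r55.2 F [2.17 0.88 4.23] Ft-0.01 Fr2.34 tz-0.01 jaw88.9 tilt1.51 w0.195
[np.float64(-0.7), np.float64(1.3), 0, 1.5, np.float64(-0.9), np.float64(1.7), 0, 2, np.float64(-1.1), np.float64(2.1), 0, 2.5, np.float64(-1.3), np.float64(2.6), 0, 3, np.float64(-1.8), np.float64(3.4), 0, 4]
```

Emit:
carry_out --motion '[-0.7,1.3,0,1,-1.1,2.1,0,2,-1.3,2.6,0,2,-1.3,2.6,0,2]'

```text
time: 18.08
position: [0.5606, -0.1276, 0.1728]
tool_rot: [0.024, -3.14, 0.042]
contact_force: [3.3, 0.0, 2.8]
gripper_width: 0.193
```

```bash
python3 -c "
from h import *
st();plan([1,1.5,2,2.5,3,4])"
```

```text
t18.07 pos [ 560.6 -127.6  172.8] ang25.03 r55.1 F [3.31 0.04 2.84] Ft-1.36 Fr3.01 tz-0.01 jaw90.9 tilt1.54 w0.193
[np.float64(-0.5), np.float64(0.8), 0, 1, np.float64(-0.8), np.float64(1.2), 0, 1.5, np.float64(-1.0), np.float64(1.7), 0, 2, np.float64(-1.2), np.float64(2.1), 0, 2.5, np.float64(-1.4), np.float64(2.5), 0, 3, np.float64(-1.9), np.float64(3.4), 0, 4]
```

Emit:
carry_out --motion '[-0.5,0.8,0,0,-1.0,1.7,0,0,-1.0,1.7,0,0]'

```text
time: 18.45
position: [0.5601, -0.1267, 0.173]
tool_rot: [-0.024, 3.141, -0.045]
contact_force: [4.6, -1.9, 2.7]
gripper_width: 0.196
```

```bash
python3 -c "
from h import *
st();plan([1,1.5,2,2.5,3,4])"
```

```text
t18.45 pos [ 560.1 -126.7  173. ] ang26.09 r55.1 F [ 4.6  -1.92  2.71] Ft-3.75 Fr3.29 tz-0.01 jaw90.9 tilt1.63 w0.196
[np.float64(-0.5), np.float64(0.8), 0, 1, np.float64(-0.7), np.float64(1.2), 0, 1.5, np.float64(-1.0), np.float64(1.7), 0, 2, np.float64(-1.2), np.float64(2.1), 0, 2.5, np.float64(-1.4), np.float64(2.5), 0, 3, np.float64(-1.9), np.float64(3.3), 0, 4]
```

Emit:
carry_out --motion '[-0.5,0.8,0,0,-1.0,1.7,0,0,-1.0,1.7,0,0]'

```text
time: 18.82
position: [0.5598, -0.1262, 0.1731]
tool_rot: [-0.024, 3.139, -0.049]
contact_force: [4.9, -3.8, 1.5]
gripper_width: 0.196
```

```bash
python3 -c "
from h import *
st();plan([1,1.5,2,2.5,3,4])"
```

```text
t18.82 pos [ 559.8 -126.2  173.1] ang26.69 r55.0 F [ 4.93 -3.85  1.49] Ft-5.65 Fr2.68 tz0.02 jaw90.9 tilt1.78 w0.196
[np.float64(-0.5), np.float64(0.8), 0, 1, np.float64(-0.7), np.float64(1.3), 0, 1.5, np.float64(-0.9), np.float64(1.7), 0, 2, np.float64(-1.1), np.float64(2.1), 0, 2.5, np.float64(-1.4), np.float64(2.5), 0, 3, np.float64(-1.9), np.float64(3.4), 0, 4]
```

Emit:
carry_out --motion '[-0.5,0.8,0,0,-0.9,1.7,0,0,-0.9,1.7,0,0]'

```text
time: 19.2
position: [0.5596, -0.1259, 0.1733]
tool_rot: [-0.024, 3.137, -0.053]
contact_force: [6.0, -5.0, 0.9]
gripper_width: 0.195
```

```bash
python3 -c "
from h import *
st();plan([1,1.5,2,2.5,3,4])"
```

```text
t19.20 pos [ 559.6 -125.9  173.3] ang26.98 r55.0 F [ 5.96 -5.05  0.94] Ft-7.20 Fr3.02 tz0.02 jaw90.9 tilt1.96 w0.195
[np.float64(-0.4), np.float64(0.8), 0, 1, np.float64(-0.7), np.float64(1.3), 0, 1.5, np.float64(-0.9), np.float64(1.7), 0, 2, np.float64(-1.1), np.float64(2.1), 0, 2.5, np.float64(-1.4), np.float64(2.5), 0, 3, np.float64(-1.9), np.float64(3.4), 0, 4]
```

Emit:
carry_out --motion '[-0.4,0.8,0,0,-0.9,1.7,0,0,-0.9,1.7,0,0]'

```text
time: 19.58
position: [0.5595, -0.1257, 0.1732]
tool_rot: [-0.023, 3.134, -0.058]
contact_force: [6.0, -4.8, 0.6]
gripper_width: 0.193
```

```bash
python3 -c "
from h import *
st();plan([1,1.5,2,2.5,3,4])"
```

```text
t19.57 pos [ 559.5 -125.7  173.2] ang27.29 r55.0 F [ 5.96 -4.78  0.63] Ft-6.99 Fr3.10 tz0.07 jaw90.8 tilt2.14 w0.193
[np.float64(-0.4), np.float64(0.9), 0, 1, np.float64(-0.7), np.float64(1.3), 0, 1.5, np.float64(-0.9), np.float64(1.7), 0, 2, np.float64(-1.1), np.float64(2.1), 0, 2.5, np.float64(-1.4), np.float64(2.5), 0, 3, np.float64(-1.9), np.float64(3.4), 0, 4]
```

Emit:
carry_out --motion '[-0.4,0.9,0,0,-0.9,1.7,0,0,-1.3,2.4,0,0,-1.3,2.4,0,0]'

```text
time: 20.08
position: [0.559, -0.1249, 0.1733]
tool_rot: [-0.023, 3.132, -0.062]
contact_force: [5.9, -3.6, -0.1]
gripper_width: 0.193
```

```bash
python3 -c "
from h import *
st();plan([1,1.5,2,2.5,3,4])"
```

```text
t20.07 pos [ 559.  -124.9  173.3] ang28.24 r55.0 F [ 5.87 -3.63 -0.15] Ft-5.98 Fr3.45 tz0.06 jaw90.8 tilt2.34 w0.193
[np.float64(-0.5), np.float64(0.8), 0, 1, np.float64(-0.7), np.float64(1.3), 0, 1.5, np.float64(-0.9), np.float64(1.7), 0, 2, np.float64(-1.2), np.float64(2.1), 0, 2.5, np.float64(-1.4), np.float64(2.5), 0, 3, np.float64(-1.9), np.float64(3.3), 0, 4]
```

Emit:
carry_out --motion '[-0.5,0.8,0,0,-0.9,1.7,0,0,-1.2,2.1,0,0,-1.2,2.1,0,0]'

```text
time: 20.58
position: [0.5588, -0.1245, 0.1733]
tool_rot: [-0.022, 3.129, -0.067]
contact_force: [5.5, -5.5, -0.3]
gripper_width: 0.197
```

```bash
python3 -c "
from h import *
st();plan([1,2,2.5,3,4])"
```

```text
t20.57 pos [ 558.8 -124.5  173.3] ang28.74 r55.0 F [ 5.45 -5.47 -0.25] Ft-7.42 Fr2.15 tz0.05 jaw90.8 tilt2.55 w0.197
[np.float64(-0.5), np.float64(0.8), 0, 1, np.float64(-0.9), np.float64(1.7), 0, 2, np.float64(-1.2), np.float64(2.1), 0, 2.5, np.float64(-1.4), np.float64(2.5), 0, 3, np.float64(-1.9), np.float64(3.3), 0, 4]
```

```bash
python3 -c "
from h import *
a=[]
for n,(r,c0) in (('top',(140,340)),('side',(90,270))):
    c=bot.camera(n); np.savez(n+'3.npz',**c); a.append(c['pixels'][r:r+110,c0-20:c0+100,::-1])
cv2.imwrite('pics/z3.png',cv2.resize(cv2.hconcat(a),None,fx=3.3,fy=3.3,interpolation=cv2.INTER_CUBIC))
st()"
```

```text
t20.68 pos [ 558.8 -124.4  173.3] ang28.80 r55.0 F [ 6.02 -5.42 -0.51] Ft-7.65 Fr2.67 tz0.11 jaw90.8 tilt2.54 w0.195
```

View pics/z3.png

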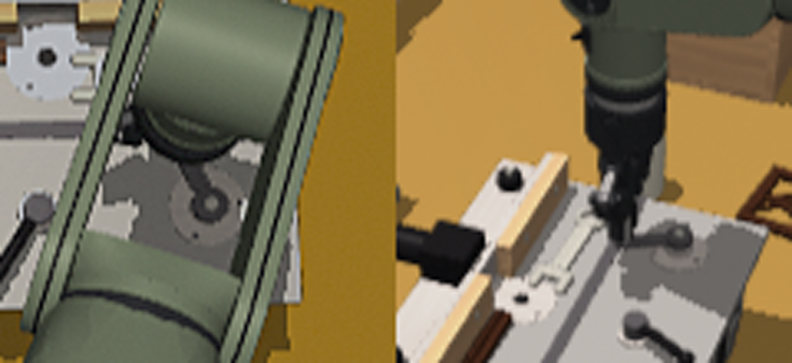

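```bash
python3 -c "
from h import *
plan([-2,-4,-6,-8])"
```

```text
[np.float64(0.9), np.float64(-1.7), 0, -2, np.float64(1.8), np.float64(-3.4), 0, -4, np.float64(2.5), np.float64(-5.2), 0, -6, np.float64(3.2), np.float64(-6.9), 0, -8]
```

Emit:
carry_out --motion '[0.9,-1.7,0,6,1.8,-3.4,0,12,2.5,-5.2,0,18,3.2,-6.9,0,24,3.2,-6.9,0,24]'

```text
time: 21.3
position: [0.5615, -0.1309, 0.1732]
tool_rot: [-0.669, 3.05, -0.06]
contact_force: [2.8, 0.9, 3.7]
gripper_width: 0.195
```

```bash
python3 -c "
from h import *
st();plan([1.5,3,4,5,6,7,7.5,8,8.5,9,10])"
```

```text
t21.30 pos [ 561.5 -130.9  173.2] ang21.44 r54.7 F [2.75 0.88 3.72] Ft-0.18 Fr2.88 tz-0.01 jaw114.7 tilt2.45 w0.195
[np.float64(-0.2), np.float64(1.5), 0, 1.5, np.float64(-0.8), np.float64(2.8), 0, 3, np.float64(-1.2), np.float64(3.6), 0, 4, np.float64(-1.6), np.float64(4.5), 0, 5, np.float64(-2.1), np.float64(5.4), 0, 6, np.float64(-2.5), np.float64(6.2), 0, 7, np.float64(-2.8), np.float64(6.6), 0, 7.5, np.float64(-3.0), np.float64(7.0), 0, 8, np.float64(-3.2), np.float64(7.5), 0, 8.5, np.float64(-3.5), np.float64(7.9), 0, 9, np.float64(-4.0), np.float64(8.7), 0, 10]
```

Emit:
carry_out --motion '[-0.2,1.5,0,0,-0.8,2.8,0,0,-1.6,4.5,0,0,-2.1,5.4,0,0,-2.5,6.2,0,0,-2.8,6.6,0,0,-3.0,7.0,0,0,-3.0,7.0,0,0]'

```text
time: 22.3
position: [0.5591, -0.1253, 0.1734]
tool_rot: [-0.668, 3.048, -0.064]
contact_force: [4.2, -4.9, 1.2]
gripper_width: 0.194
```

```bash
python3 -c "
from h import *
st();plan([1,1.5,2,2.5,3])"
```

```text
t22.30 pos [ 559.1 -125.3  173.4] ang27.81 r54.9 F [ 4.17 -4.89  1.2 ] Ft-6.27 Fr1.41 tz0.03 jaw114.7 tilt2.63 w0.194
[np.float64(-0.3), np.float64(0.9), 0, 1, np.float64(-0.6), np.float64(1.3), 0, 1.5, np.float64(-0.8), np.float64(1.7), 0, 2, np.float64(-1.0), np.float64(2.2), 0, 2.5, np.float64(-1.3), np.float64(2.6), 0, 3]
```

Emit:
carry_out --motion '[-0.3,0.9,0,0,-0.6,1.3,0,0,-1.0,2.2,0,0,-1.0,2.2,0,0]'

```text
time: 22.8
position: [0.5588, -0.1247, 0.1735]
tool_rot: [-0.667, 3.047, -0.07]
contact_force: [5.3, -5.2, 0.1]
gripper_width: 0.194
```

```bash
python3 -c "
from h import *
st();plan([1,1.5,2,2.5,3])"
```

```text
t22.80 pos [ 558.8 -124.7  173.5] ang28.54 r54.8 F [ 5.31 -5.2   0.13] Ft-7.10 Fr2.18 tz0.04 jaw114.7 tilt2.83 w0.194
[np.float64(-0.3), np.float64(0.9), 0, 1, np.float64(-0.6), np.float64(1.3), 0, 1.5, np.float64(-0.8), np.float64(1.7), 0, 2, np.float64(-1.1), np.float64(2.2), 0, 2.5, np.float64(-1.3), np.float64(2.6), 0, 3]
```

Emit:
carry_out --motion '[-0.3,0.9,0,0,-0.8,1.7,0,0,-1.2,2.4,0,0,-1.4,2.9,0,0,-1.4,2.9,0,0]'

```text
time: 23.42
position: [0.5581, -0.1235, 0.1735]
tool_rot: [-0.666, 3.046, -0.075]
contact_force: [5.0, -4.7, 0.3]
gripper_width: 0.194
```

```bash
python3 -c "
from h import *
st();plan([1,1.5,2,2.5,3])"
```

```text
t23.43 pos [ 558.1 -123.5  173.5] ang29.92 r54.9 F [ 5.04 -4.74  0.29] Ft-6.62 Fr2.00 tz-0.00 jaw114.7 tilt3.05 w0.194
[np.float64(-0.4), np.float64(0.9), 0, 1, np.float64(-0.6), np.float64(1.3), 0, 1.5, np.float64(-0.9), np.float64(1.7), 0, 2, np.float64(-1.1), np.float64(2.1), 0, 2.5, np.float64(-1.4), np.float64(2.5), 0, 3]
```

```bash
python3 -c "
from h import *
c=bot.camera('top'); np.savez('top4.npz',**c)
a=np.load('top3.npz')['pixels'];b=c['pixels']
k=lambda p:cv2.resize(p[165:225,375:425,::-1],None,fx=8,fy=8,interpolation=cv2.INTER_CUBIC)
cv2.imwrite('pics/z4.png',cv2.hconcat([k(a),k(b)]))
st();plan([-2,-4,-6,-8])"
```

```text
t23.48 pos [ 558.1 -123.5  173.5] ang29.93 r54.9 F [ 5.05 -5.17 -0.37] Ft-7.00 Fr1.80 tz0.03 jaw114.6 tilt3.05 w0.197
[np.float64(1.1), np.float64(-1.6), 0, -2, np.float64(1.9), np.float64(-3.3), 0, -4, np.float64(2.7), np.float64(-5.1), 0, -6, np.float64(3.5), np.float64(-6.8), 0, -8]
```

View pics/z4.png

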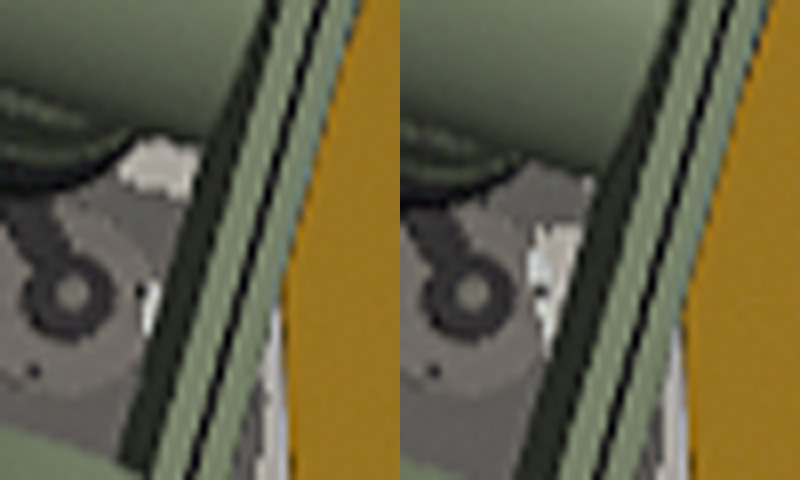

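Both crops show the crank arm at the same angle (boss at (72,292) in each) though the TCP crept 1°, so the fingers are probably yielding. I'll back off, grip harder and retry.

Emit:
carry_out --motion '[1.1,-1.6,0,0,1.9,-3.3,0,0,2.7,-5.1,0,0,3.5,-6.8,0,0,3.5,-6.8,0,0,3.5,-6.8,0,0]' --hand -1 --force 100

```text
time: 24.22
position: [0.5614, -0.1302, 0.1734]
tool_rot: [-0.666, 3.047, -0.075]
contact_force: [0.4, 0.0, 4.9]
gripper_width: 0.178
```

```bash
python3 -c "
from h import *
st();plan([1,2,3,4,5,6,7,7.5,8])"
```

```text
t24.23 pos [ 561.4 -130.2  173.4] ang22.18 r54.8 F [0.37 0.01 4.88] Ft-0.13 Fr0.35 tz-0.02 jaw114.7 tilt3.01 w0.178
[np.float64(-0.2), np.float64(1.0), 0, 1, np.float64(-0.6), np.float64(1.8), 0, 2, np.float64(-1.0), np.float64(2.7), 0, 3, np.float64(-1.4), np.float64(3.6), 0, 4, np.float64(-1.8), np.float64(4.4), 0, 5, np.float64(-2.3), np.float64(5.3), 0, 6, np.float64(-2.7), np.float64(6.1), 0, 7, np.float64(-3.0), np.float64(6.5), 0, 7.5, np.float64(-3.2), np.float64(7.0), 0, 8]
```

Emit:
carry_out --motion '[-0.6,1.8,0,0,-1.0,2.7,0,0,-1.4,3.6,0,0,-1.8,4.4,0,0,-2.3,5.3,0,0,-2.7,6.1,0,0,-2.7,6.1,0,0]'

```text
time: 25.1
position: [0.5591, -0.1252, 0.1735]
tool_rot: [-0.666, 3.046, -0.078]
contact_force: [2.6, -3.9, 1.8]
gripper_width: 0.175
```

```bash
python3 -c "
from h import *
st();plan([1,1.5,2,2.5,3])"
```

```text
t25.10 pos [ 559.1 -125.2  173.5] ang27.95 r54.9 F [ 2.55 -3.9   1.8 ] Ft-4.64 Fr0.43 tz-0.06 jaw114.6 tilt3.15 w0.175
[np.float64(-0.4), np.float64(0.9), 0, 1, np.float64(-0.6), np.float64(1.3), 0, 1.5, np.float64(-0.9), np.float64(1.7), 0, 2, np.float64(-1.1), np.float64(2.1), 0, 2.5, np.float64(-1.4), np.float64(2.5), 0, 3]
```

Emit:
carry_out --motion '[-0.4,0.9,0,0,-0.9,1.7,0,0,-1.1,2.1,0,0,-1.1,2.1,0,0]'

```text
time: 25.6
position: [0.5587, -0.1244, 0.1737]
tool_rot: [-0.665, 3.045, -0.083]
contact_force: [2.7, -5.5, 0.4]
gripper_width: 0.172
```

```bash
python3 -c "
from h import *
st();plan([1,1.5,2,2.5,3])"
```

```text
t25.60 pos [ 558.7 -124.4  173.7] ang28.83 r54.9 F [ 2.66 -5.53  0.44] Ft-6.13 Fr-0.34 tz-0.06 jaw114.6 tilt3.34 w0.172
[np.float64(-0.4), np.float64(0.9), 0, 1, np.float64(-0.6), np.float64(1.3), 0, 1.5, np.float64(-0.9), np.float64(1.7), 0, 2, np.float64(-1.1), np.float64(2.1), 0, 2.5, np.float64(-1.4), np.float64(2.5), 0, 3]
```

Emit:
carry_out --motion '[-0.4,0.9,0,0,-0.9,1.7,0,0,-1.4,2.5,0,0,-1.4,2.5,0,0]'

```text
time: 26.1
position: [0.558, -0.1232, 0.1737]
tool_rot: [-0.665, 3.043, -0.087]
contact_force: [5.2, -5.1, 0.5]
gripper_width: 0.175
```

```bash
python3 -c "
from h import *
st();plan([1,1.5,2,2.5,3,3.5])"
```

```text
t26.10 pos [ 558.  -123.2  173.7] ang30.31 r54.9 F [ 5.17 -5.11  0.5 ] Ft-7.02 Fr1.89 tz0.01 jaw114.6 tilt3.52 w0.175
[np.float64(-0.4), np.float64(0.9), 0, 1, np.float64(-0.7), np.float64(1.3), 0, 1.5, np.float64(-0.9), np.float64(1.7), 0, 2, np.float64(-1.2), np.float64(2.1), 0, 2.5, np.float64(-1.5), np.float64(2.5), 0, 3, np.float64(-1.7), np.float64(2.9), 0, 3.5]
```

Emit:
carry_out --motion '[-0.4,0.9,0,1,-0.9,1.7,0,2,-1.5,2.5,0,3,-1.7,2.9,0,3,-1.7,2.9,0,3]'

```text
time: 26.72
position: [0.5572, -0.1219, 0.1738]
tool_rot: [-0.743, 3.022, -0.091]
contact_force: [4.4, -6.6, -0.4]
gripper_width: 0.174
```

```bash
python3 -c "
from h import *
st();plan([1,1.5,2,2.5,3,3.5])"
```

```text
t26.73 pos [ 557.2 -121.9  173.8] ang31.92 r54.9 F [ 4.37 -6.58 -0.41] Ft-7.89 Fr0.24 tz0.02 jaw117.6 tilt3.74 w0.174
[np.float64(-0.4), np.float64(0.9), 0, 1, np.float64(-0.7), np.float64(1.3), 0, 1.5, np.float64(-1.0), np.float64(1.7), 0, 2, np.float64(-1.2), np.float64(2.1), 0, 2.5, np.float64(-1.5), np.float64(2.5), 0, 3, np.float64(-1.8), np.float64(2.8), 0, 3.5]
```

```bash
python3 -c "
from h import *
c=bot.camera('top'); np.savez('top5.npz',**c); s=bot.camera('side'); np.savez('side5.npz',**s)
k=lambda p:cv2.resize(p[170:220,365:405,::-1],None,fx=9,fy=9,interpolation=cv2.INTER_CUBIC)
cv2.imwrite('pics/z5.png',cv2.hconcat([k(np.load('top3.npz')['pixels']),k(c['pixels'])]))
k=lambda p:cv2.resize(p[130:180,315:370,::-1],None,fx=7,fy=7,interpolation=cv2.INTER_CUBIC)
cv2.imwrite('pics/z5s.png',cv2.hconcat([k(np.load('side3.npz')['pixels']),k(s['pixels'])]))
st()"
```

```text
t26.82 pos [ 557.2 -121.9  173.8] ang31.93 r54.9 F [ 5.43 -6.93  0.73] Ft-8.75 Fr0.94 tz0.01 jaw117.6 tilt3.74 w0.174
```

View pics/z5.png

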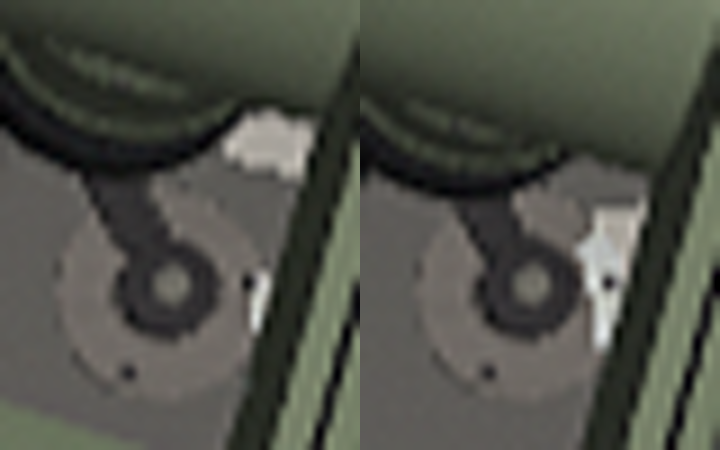

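View pics/z5s.png

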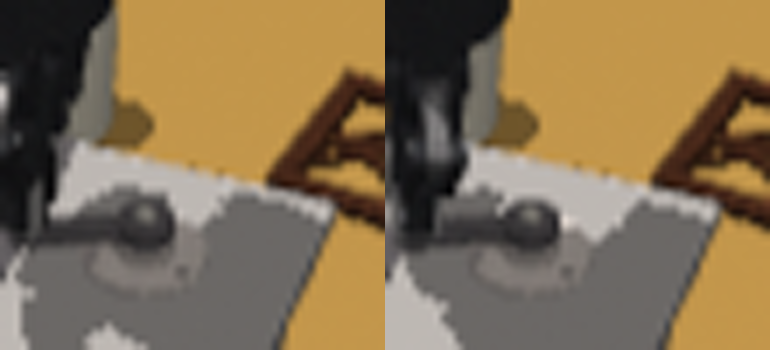

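Crank arm reads about 28.5° in both pictures, while the TCP moved on to 32° and the torque climbed to about 0.48 N m with no falling away. That is the bottom stop, unforced. Now I'll go clockwise and count clicks.

```bash
python3 -c "
from h import *
plan([-2,-4,-6,-8,-10,-12])"
```

```text
[np.float64(1.1), np.float64(-1.6), 0, -2, np.float64(2.0), np.float64(-3.3), 0, -4, np.float64(2.9), np.float64(-5.0), 0, -6, np.float64(3.7), np.float64(-6.7), 0, -8, np.float64(4.4), np.float64(-8.5), 0, -10, np.float64(5.1), np.float64(-10.3), 0, -12]
```

Emit:
carry_out --motion '[1.1,-1.6,0,-2,2.0,-3.3,0,-4,2.9,-5.0,0,-6,3.7,-6.7,0,-8,4.4,-8.5,0,-10,4.4,-8.5,0,-10]'

```text
time: 27.58
position: [0.5613, -0.1301, 0.1735]
tool_rot: [-0.477, 3.081, -0.094]
contact_force: [1.5, 0.9, 2.7]
gripper_width: 0.175
```

```bash
python3 -c "
from h import *
st();plan([-1.5,-3,-4])"
```

```text
t27.57 pos [ 561.3 -130.1  173.5] ang22.33 r54.8 F [1.51 0.92 2.66] Ft0.28 Fr1.74 tz0.01 jaw107.6 tilt3.68 w0.175
[np.float64(0.7), np.float64(-1.3), 0, -1.5, np.float64(1.2), np.float64(-2.6), 0, -3, np.float64(1.5), np.float64(-3.5), 0, -4]
```

Emit:
carry_out --motion '[0.7,-1.3,0,-1.5,1.2,-2.6,0,-3,1.5,-3.5,0,-4,1.5,-3.5,0,-4]'

```text
time: 28.08
position: [0.5627, -0.1337, 0.1734]
tool_rot: [-0.369, 3.098, -0.095]
contact_force: [0.1, 0.9, 3.1]
gripper_width: 0.179
```

```bash
python3 -c "
from h import *
st();plan([-1.5,-3,-4])"
```

```text
t28.07 pos [ 562.7 -133.7  173.4] ang18.24 r54.8 F [0.15 0.91 3.08] Ft0.82 Fr0.43 tz-0.05 jaw103.6 tilt3.68 w0.179
[np.float64(0.6), np.float64(-1.3), 0, -1.5, np.float64(1.0), np.float64(-2.7), 0, -3, np.float64(1.2), np.float64(-3.6), 0, -4]
```

Emit:
carry_out --motion '[0.6,-1.3,0,-1.5,1.0,-2.7,0,-3,1.2,-3.6,0,-4,1.2,-3.6,0,-4]'

```text
time: 28.58
position: [0.5638, -0.1375, 0.1734]
tool_rot: [-0.261, 3.112, -0.096]
contact_force: [-0.0, -0.6, 1.9]
gripper_width: 0.173
```

```bash
python3 -c "
from h import *
st();plan([-1.5,-3,-4])"
```

```text
t28.57 pos [ 563.8 -137.5  173.4] ang14.15 r54.9 F [-0.04 -0.6   1.95] Ft-0.57 Fr-0.18 tz-0.01 jaw99.6 tilt3.68 w0.173
[np.float64(0.5), np.float64(-1.4), 0, -1.5, np.float64(0.8), np.float64(-2.8), 0, -3, np.float64(0.9), np.float64(-3.7), 0, -4]
```

Emit:
carry_out --motion '[0.5,-1.4,0,-1.5,0.8,-2.8,0,-3,0.8,-2.8,0,-3]'

```text
time: 28.95
position: [0.5643, -0.1395, 0.1731]
tool_rot: [-0.179, 3.12, -0.094]
contact_force: [-1.0, 3.3, 4.0]
gripper_width: 0.177
```

```bash
python3 -c "
from h import *
st();plan([-1.5,-3,-4])"
```

```text
t28.95 pos [ 564.3 -139.5  173.1] ang12.02 r54.9 F [-0.99  3.27  4.04] Ft3.41 Fr-0.29 tz0.02 jaw96.5 tilt3.57 w0.177
[np.float64(0.3), np.float64(-1.4), 0, -1.5, np.float64(0.6), np.float64(-2.8), 0, -3, np.float64(0.7), np.float64(-3.8), 0, -4]
```

Emit:
carry_out --motion '[0.3,-1.4,0,-1,0.5,-2.0,0,-2,0.5,-2.0,0,-2]'

```text
time: 29.32
position: [0.5646, -0.1404, 0.173]
tool_rot: [-0.124, 3.124, -0.092]
contact_force: [-2.0, 5.5, 4.6]
gripper_width: 0.176
```

```bash
python3 -c "
from h import *
st();plan([-1.5,-2,-3,-4])"
```

```text
t29.32 pos [ 564.6 -140.4  173. ] ang11.05 r55.0 F [-2.03  5.49  4.62] Ft5.78 Fr-0.94 tz-0.04 jaw94.5 tilt3.44 w0.176
[np.float64(0.2), np.float64(-1.4), 0, -1.5, np.float64(0.3), np.float64(-1.9), 0, -2, np.float64(0.5), np.float64(-2.8), 0, -3, np.float64(0.6), np.float64(-3.8), 0, -4]
```

Emit:
carry_out --motion '[0.2,-1.4,0,0,0.3,-1.9,0,0,0.3,-1.9,0,0]'

```text
time: 29.7
position: [0.5648, -0.1413, 0.173]
tool_rot: [-0.123, 3.125, -0.089]
contact_force: [-2.2, 4.4, 4.4]
gripper_width: 0.168
```

```bash
python3 -c "
from h import *
st();plan([-1.5,-2,-3,-4])"
```

```text
t29.70 pos [ 564.8 -141.3  173. ] ang10.07 r55.0 F [-2.2   4.45  4.42] Ft4.76 Fr-1.39 tz-0.03 jaw94.5 tilt3.34 w0.168
[np.float64(0.2), np.float64(-1.4), 0, -1.5, np.float64(0.3), np.float64(-1.9), 0, -2, np.float64(0.4), np.float64(-2.8), 0, -3, np.float64(0.5), np.float64(-3.8), 0, -4]
```

Emit:
carry_out --motion '[0.2,-1.4,0,0,0.3,-1.9,0,0,0.3,-1.9,0,0]'

```text
time: 30.08
position: [0.565, -0.1434, 0.1731]
tool_rot: [-0.123, 3.125, -0.09]
contact_force: [-1.8, 2.3, 4.7]
gripper_width: 0.176
```

```bash
python3 -c "
from h import *
st();plan([-1.5,-2,-3,-4])"
```

```text
t30.07 pos [ 565.  -143.4  173.1] ang7.89 r54.9 F [-1.79  2.35  4.74] Ft2.57 Fr-1.45 tz-0.03 jaw94.5 tilt3.37 w0.176
[np.float64(0.3), np.float64(-1.4), 0, -1.5, np.float64(0.3), np.float64(-1.9), 0, -2, np.float64(0.4), np.float64(-2.8), 0, -3, np.float64(0.5), np.float64(-3.8), 0, -4]
```

Click 1 (at about 10.5°). Next one expected near -4.5°.

Emit:
carry_out --motion '[0.3,-1.4,0,-1,0.4,-2.8,0,-2,0.5,-3.8,0,-3,0.6,-5.0,0,-4,0.6,-5.0,0,-4]'

```text
time: 30.7
position: [0.5654, -0.1487, 0.1731]
tool_rot: [-0.013, 3.13, -0.091]
contact_force: [-2.8, -0.3, 4.8]
gripper_width: 0.172
```

```bash
python3 -c "
from h import *
st();plan([-1.5,-3,-4])"
```

```text
t30.70 pos [ 565.4 -148.7  173.1] ang2.30 r54.9 F [-2.82 -0.34  4.82] Ft-0.22 Fr-2.84 tz-0.09 jaw90.5 tilt3.38 w0.172
[np.float64(0.1), np.float64(-1.4), 0, -1.5, np.float64(0.1), np.float64(-2.9), 0, -3, np.float64(0.1), np.float64(-3.8), 0, -4]
```

Emit:
carry_out --motion '[0.1,-1.4,0,-1.5,0.1,-2.9,0,-3,0.1,-3.8,0,-4,0.1,-3.8,0,-4]'

```text
time: 31.2
position: [0.5655, -0.1526, 0.1731]
tool_rot: [0.096, 3.131, -0.092]
contact_force: [-2.4, 0.5, 3.9]
gripper_width: 0.175
```

```bash
python3 -c "
from h import *
st();plan([-1.5,-2,-3,-4])"
```

```text
t31.20 pos [ 565.5 -152.6  173.1] ang-1.78 r54.9 F [-2.41  0.52  3.92] Ft0.44 Fr-2.43 tz-0.05 jaw86.5 tilt3.39 w0.175
[np.float64(0.0), np.float64(-1.4), 0, -1.5, np.float64(-0.0), np.float64(-1.9), 0, -2, np.float64(-0.1), np.float64(-2.9), 0, -3, np.float64(-0.2), np.float64(-3.8), 0, -4]
```

Emit:
carry_out --motion '[0,-1.4,0,-1,0,-1.9,0,-2,-0.1,-2.9,0,-3,-0.1,-2.9,0,-3]'

```text
time: 31.7
position: [0.5654, -0.1545, 0.173]
tool_rot: [0.179, 3.129, -0.089]
contact_force: [-2.7, 4.4, 5.0]
gripper_width: 0.173
```

```bash
python3 -c "
from h import *
st();plan([-1.5,-2,-3,-4])"
```

```text
t31.70 pos [ 565.4 -154.5  173. ] ang-3.74 r55.0 F [-2.73  4.41  5.05] Ft4.22 Fr-3.02 tz0.01 jaw83.4 tilt3.27 w0.173
[np.float64(-0.1), np.float64(-1.4), 0, -1.5, np.float64(-0.1), np.float64(-1.9), 0, -2, np.float64(-0.2), np.float64(-2.9), 0, -3, np.float64(-0.3), np.float64(-3.8), 0, -4]
```

Emit:
carry_out --motion '[-0.1,-1.4,0,0,-0.2,-2.5,0,0,-0.2,-2.5,0,0]'

```text
time: 32.08
position: [0.5654, -0.1553, 0.1729]
tool_rot: [0.18, 3.129, -0.084]
contact_force: [-2.5, 5.2, 5.6]
gripper_width: 0.177
```

```bash
python3 -c "
from h import *
st();plan([-1.5,-2,-3,-4])"
```

```text
t32.08 pos [ 565.4 -155.3  172.9] ang-4.64 r55.0 F [-2.54  5.22  5.63] Ft5.00 Fr-2.96 tz-0.05 jaw83.4 tilt3.10 w0.177
[np.float64(-0.1), np.float64(-1.4), 0, -1.5, np.float64(-0.2), np.float64(-1.9), 0, -2, np.float64(-0.3), np.float64(-2.9), 0, -3, np.float64(-0.4), np.float64(-3.8), 0, -4]
```

Emit:
carry_out --motion '[-0.1,-1.4,0,0,-0.2,-2.5,0,0,-0.2,-2.5,0,0]'

```text
time: 32.45
position: [0.5652, -0.1567, 0.1729]
tool_rot: [0.18, 3.129, -0.081]
contact_force: [-4.2, 4.2, 5.7]
gripper_width: 0.174
```

```bash
python3 -c "
from h import *
st();plan([-1.5,-2,-3,-4])"
```

```text
t32.45 pos [ 565.2 -156.7  172.9] ang-6.08 r54.9 F [-4.22  4.23  5.71] Ft3.76 Fr-4.65 tz-0.04 jaw83.4 tilt2.99 w0.174
[np.float64(-0.1), np.float64(-1.4), 0, -1.5, np.float64(-0.2), np.float64(-1.9), 0, -2, np.float64(-0.3), np.float64(-2.9), 0, -3, np.float64(-0.5), np.float64(-3.8), 0, -4]
```

Click 2 (at about -5°). Carry on with the travel.

Emit:
carry_out --motion '[-0.1,-1.4,0,0,-0.3,-2.9,0,-1,-0.5,-3.8,0,-2,-0.6,-4.8,0,-3,-0.6,-4.8,0,-3]'

```text
time: 33.08
position: [0.5644, -0.1619, 0.1729]
tool_rot: [0.263, 3.125, -0.083]
contact_force: [-3.5, 0.8, 4.5]
gripper_width: 0.172
```

```bash
python3 -c "
from h import *
st();plan([-1.5,-3,-4,-5])"
```

```text
t33.08 pos [ 564.4 -161.9  172.9] ang-11.61 r54.9 F [-3.54  0.84  4.55] Ft0.11 Fr-3.64 tz-0.06 jaw80.4 tilt3.03 w0.172
[np.float64(-0.2), np.float64(-1.4), 0, -1.5, np.float64(-0.5), np.float64(-2.8), 0, -3, np.float64(-0.8), np.float64(-3.8), 0, -4, np.float64(-1.1), np.float64(-4.7), 0, -5]
```

Emit:
carry_out --motion '[-0.2,-1.4,0,-1.5,-0.5,-2.8,0,-3,-0.8,-3.8,0,-4,-1.1,-4.7,0,-5,-1.1,-4.7,0,-5]'

```text
time: 33.7
position: [0.5631, -0.1669, 0.173]
tool_rot: [0.401, 3.113, -0.083]
contact_force: [-4.4, 0.9, 5.5]
gripper_width: 0.171
```

```bash
python3 -c "
from h import *
st();plan([-1.5,-2.5,-3,-4,-5])"
```

```text
t33.70 pos [ 563.1 -166.9  173. ] ang-16.92 r54.9 F [-4.45  0.86  5.46] Ft-0.47 Fr-4.50 tz-0.03 jaw75.3 tilt3.04 w0.171
[np.float64(-0.4), np.float64(-1.4), 0, -1.5, np.float64(-0.7), np.float64(-2.3), 0, -2.5, np.float64(-0.8), np.float64(-2.8), 0, -3, np.float64(-1.2), np.float64(-3.7), 0, -4, np.float64(-1.5), np.float64(-4.5), 0, -5]
```

Emit:
carry_out --motion '[-0.4,-1.4,0,-1,-0.7,-2.3,0,-2,-0.8,-2.8,0,-2,-0.8,-2.8,0,-2]'

```text
time: 34.2
position: [0.5626, -0.1687, 0.1729]
tool_rot: [0.456, 3.106, -0.08]
contact_force: [-3.7, 4.4, 5.2]
gripper_width: 0.177
```

```bash
python3 -c "
from h import *
st();plan([-1.5,-2.5,-3,-4,-5])"
```

```text
t34.20 pos [ 562.6 -168.7  172.9] ang-18.92 r55.0 F [-3.67  4.42  5.18] Ft2.99 Fr-4.91 tz-0.03 jaw73.3 tilt2.92 w0.177
[np.float64(-0.4), np.float64(-1.4), 0, -1.5, np.float64(-0.8), np.float64(-2.3), 0, -2.5, np.float64(-1.0), np.float64(-2.7), 0, -3, np.float64(-1.3), np.float64(-3.6), 0, -4, np.float64(-1.7), np.float64(-4.5), 0, -5]
```

Emit:
carry_out --motion '[-0.4,-1.4,0,0,-0.8,-2.3,0,0,-0.8,-2.3,0,0]'

```text
time: 34.58
position: [0.5623, -0.1694, 0.173]
tool_rot: [0.457, 3.105, -0.075]
contact_force: [-1.7, 5.3, 5.3]
gripper_width: 0.175
```

```bash
python3 -c "
from h import *
st();plan([-1.5,-2.5,-3,-4,-5])"
```

```text
t34.58 pos [ 562.3 -169.4  173. ] ang-19.66 r54.9 F [-1.73  5.34  5.35] Ft4.45 Fr-3.43 tz-0.11 jaw73.3 tilt2.72 w0.175
[np.float64(-0.4), np.float64(-1.4), 0, -1.5, np.float64(-0.8), np.float64(-2.3), 0, -2.5, np.float64(-1.0), np.float64(-2.7), 0, -3, np.float64(-1.4), np.float64(-3.6), 0, -4, np.float64(-1.7), np.float64(-4.5), 0, -5]
```

Emit:
carry_out --motion '[-0.4,-1.4,0,0,-0.8,-2.3,0,0,-0.8,-2.3,0,0]'

```text
time: 34.95
position: [0.5621, -0.1698, 0.173]
tool_rot: [0.457, 3.104, -0.068]
contact_force: [-2.7, 6.5, 5.5]
gripper_width: 0.176
```

```bash
python3 -c "
from h import *
st();plan([-1.5,-2.5,-3,-4,-5])"
```

```text
t34.95 pos [ 562.1 -169.8  173. ] ang-20.11 r54.9 F [-2.74  6.51  5.47] Ft5.17 Fr-4.81 tz-0.02 jaw73.2 tilt2.50 w0.176
[np.float64(-0.4), np.float64(-1.4), 0, -1.5, np.float64(-0.8), np.float64(-2.3), 0, -2.5, np.float64(-1.0), np.float64(-2.7), 0, -3, np.float64(-1.3), np.float64(-3.6), 0, -4, np.float64(-1.7), np.float64(-4.5), 0, -5]
```

Emit:
carry_out --motion '[-0.4,-1.4,0,0,-0.8,-2.3,0,0,-0.8,-2.3,0,0]'

```text
time: 35.33
position: [0.562, -0.1702, 0.173]
tool_rot: [0.458, 3.104, -0.062]
contact_force: [-1.5, 7.6, 5.2]
gripper_width: 0.176
```

```bash
python3 -c "
from h import *
st();plan([-1.5,-2.5,-3,-4,-5])"
```

```text
t35.33 pos [ 562.  -170.2  173. ] ang-20.55 r54.9 F [-1.51  7.55  5.2 ] Ft6.54 Fr-4.06 tz-0.07 jaw73.2 tilt2.29 w0.176
[np.float64(-0.4), np.float64(-1.4), 0, -1.5, np.float64(-0.8), np.float64(-2.3), 0, -2.5, np.float64(-1.0), np.float64(-2.7), 0, -3, np.float64(-1.4), np.float64(-3.6), 0, -4, np.float64(-1.8), np.float64(-4.4), 0, -5]
```

Emit:
carry_out --motion '[-0.4,-1.4,0,0,-0.8,-2.3,0,0,-0.8,-2.3,0,0]'

```text
time: 35.7
position: [0.5619, -0.1705, 0.173]
tool_rot: [0.458, 3.103, -0.056]
contact_force: [-1.2, 6.6, 5.2]
gripper_width: 0.175
```

```bash
python3 -c "
from h import *
st();plan([-1.5,-2.5,-3,-4,-5])"
```

```text
t35.70 pos [ 561.9 -170.5  173. ] ang-20.94 r54.9 F [-1.22  6.58  5.18] Ft5.71 Fr-3.49 tz-0.03 jaw73.2 tilt2.08 w0.175
[np.float64(-0.4), np.float64(-1.4), 0, -1.5, np.float64(-0.8), np.float64(-2.3), 0, -2.5, np.float64(-1.0), np.float64(-2.7), 0, -3, np.float64(-1.4), np.float64(-3.6), 0, -4, np.float64(-1.8), np.float64(-4.4), 0, -5]
```

Emit:
carry_out --motion '[-0.4,-1.4,0,0,-1.0,-2.7,0,0,-1.4,-3.4,0,0,-1.4,-3.4,0,0]'

```text
time: 36.2
position: [0.5608, -0.173, 0.173]
tool_rot: [0.458, 3.102, -0.054]
contact_force: [-3.4, 4.5, 5.2]
gripper_width: 0.174
```

```bash
python3 -c "
from h import *
st();plan([-1.5,-2.5,-3,-4,-5])"
```

```text
t36.20 pos [ 560.8 -173.   173. ] ang-23.76 r54.8 F [-3.43  4.49  5.19] Ft2.73 Fr-4.95 tz-0.05 jaw73.2 tilt1.99 w0.174
[np.float64(-0.5), np.float64(-1.4), 0, -1.5, np.float64(-0.9), np.float64(-2.2), 0, -2.5, np.float64(-1.1), np.float64(-2.7), 0, -3, np.float64(-1.5), np.float64(-3.5), 0, -4, np.float64(-2.0), np.float64(-4.4), 0, -5]
```

Click 3 (force fell from 6.5 to 2.7 N at about -22°). Next peak near -36°.

Emit:
carry_out --motion '[-0.5,-1.4,0,0,-1.1,-2.7,0,-1,-1.5,-3.5,0,-2,-2.0,-4.4,0,-3,-2.0,-4.4,0,-3]'

```text
time: 36.83
position: [0.5587, -0.1774, 0.1731]
tool_rot: [0.54, 3.09, -0.054]
contact_force: [-4.3, 2.4, 5.2]
gripper_width: 0.174
```

```bash
python3 -c "
from h import *
st();plan([-1.5,-2.5,-3,-4,-5])"
```

```text
t36.83 pos [ 558.7 -177.4  173.1] ang-28.87 r54.9 F [-4.31  2.39  5.21] Ft0.01 Fr-4.92 tz-0.05 jaw70.2 tilt1.99 w0.174
[np.float64(-0.6), np.float64(-1.3), 0, -1.5, np.float64(-1.1), np.float64(-2.1), 0, -2.5, np.float64(-1.3), np.float64(-2.5), 0, -3, np.float64(-1.9), np.float64(-3.4), 0, -4, np.float64(-2.4), np.float64(-4.2), 0, -5]
```

Emit:
carry_out --motion '[-0.6,-1.3,0,-1.5,-1.3,-2.5,0,-3,-1.9,-3.4,0,-4,-1.9,-3.4,0,-4]'

```text
time: 37.33
position: [0.5567, -0.1808, 0.1731]
tool_rot: [0.649, 3.071, -0.054]
contact_force: [-3.6, 2.7, 5.5]
gripper_width: 0.172
```

```bash
python3 -c "
from h import *
st();plan([-1.5,-2.5,-3,-4,-5])"
```

```text
t37.33 pos [ 556.7 -180.8  173.1] ang-32.95 r54.9 F [-3.56  2.67  5.49] Ft0.30 Fr-4.44 tz-0.05 jaw66.1 tilt1.99 w0.172
[np.float64(-0.7), np.float64(-1.3), 0, -1.5, np.float64(-1.3), np.float64(-2.0), 0, -2.5, np.float64(-1.5), np.float64(-2.4), 0, -3, np.float64(-2.1), np.float64(-3.2), 0, -4, np.float64(-2.7), np.float64(-4.0), 0, -5]
```

Emit:
carry_out --motion '[-0.7,-1.3,0,-1.5,-1.5,-2.4,0,-3,-1.5,-2.4,0,-3]'

```text
time: 37.7
position: [0.5557, -0.1823, 0.1731]
tool_rot: [0.73, 3.053, -0.051]
contact_force: [-1.9, 4.4, 4.2]
gripper_width: 0.172
```

```bash
python3 -c "
from h import *
st();plan([-1.5,-2.5,-3,-4,-5])"
```

```text
t37.70 pos [ 555.7 -182.3  173.1] ang-34.84 r54.9 F [-1.87  4.42  4.19] Ft2.56 Fr-4.07 tz-0.06 jaw63.1 tilt1.87 w0.172
[np.float64(-0.8), np.float64(-1.2), 0, -1.5, np.float64(-1.3), np.float64(-2.0), 0, -2.5, np.float64(-1.6), np.float64(-2.4), 0, -3, np.float64(-2.2), np.float64(-3.1), 0, -4, np.float64(-2.8), np.float64(-3.9), 0, -5]
```

Emit:
carry_out --motion '[-0.8,-1.2,0,-1,-1.6,-2.4,0,-2,-1.6,-2.4,0,-2]'

```text
time: 38.08
position: [0.5551, -0.1831, 0.1731]
tool_rot: [0.784, 3.038, -0.046]
contact_force: [-0.6, 6.4, 4.6]
gripper_width: 0.172
```

```bash
python3 -c "
from h import *
st();plan([-1.5,-2.5,-3,-4,-5])"
```

```text
t38.08 pos [ 555.1 -183.1  173.1] ang-35.85 r54.9 F [-0.59  6.38  4.59] Ft4.83 Fr-4.21 tz-0.03 jaw61.1 tilt1.68 w0.172
[np.float64(-0.8), np.float64(-1.2), 0, -1.5, np.float64(-1.4), np.float64(-2.0), 0, -2.5, np.float64(-1.7), np.float64(-2.3), 0, -3, np.float64(-2.3), np.float64(-3.1), 0, -4, np.float64(-2.9), np.float64(-3.8), 0, -5]
```

Emit:
carry_out --motion '[-0.8,-1.2,0,0,-1.7,-2.3,0,0,-1.7,-2.3,0,0]'

```text
time: 38.45
position: [0.5546, -0.1837, 0.1732]
tool_rot: [0.784, 3.036, -0.04]
contact_force: [-0.4, 7.0, 3.6]
gripper_width: 0.174
```

```bash
python3 -c "
from h import *
st();plan([-1.5,-2.5,-3,-4,-5])"
```

```text
t38.45 pos [ 554.6 -183.7  173.2] ang-36.66 r54.9 F [-0.42  7.    3.58] Ft5.36 Fr-4.52 tz0.00 jaw61.0 tilt1.50 w0.174
[np.float64(-0.8), np.float64(-1.2), 0, -1.5, np.float64(-1.4), np.float64(-2.0), 0, -2.5, np.float64(-1.7), np.float64(-2.3), 0, -3, np.float64(-2.3), np.float64(-3.1), 0, -4, np.float64(-2.9), np.float64(-3.8), 0, -5]
```

Emit:
carry_out --motion '[-0.8,-1.2,0,0,-1.7,-2.3,0,0,-1.7,-2.3,0,0]'

```text
time: 38.83
position: [0.554, -0.1845, 0.1732]
tool_rot: [0.784, 3.034, -0.036]
contact_force: [-1.3, 6.0, 4.4]
gripper_width: 0.175
```

```bash
python3 -c "
from h import *
st();plan([-1.5,-2.5,-3,-4,-5])"
```

```text
t38.83 pos [ 554.  -184.5  173.2] ang-37.81 r54.9 F [-1.34  6.04  4.37] Ft3.95 Fr-4.76 tz-0.03 jaw61.0 tilt1.37 w0.175
[np.float64(-0.8), np.float64(-1.2), 0, -1.5, np.float64(-1.4), np.float64(-1.9), 0, -2.5, np.float64(-1.7), np.float64(-2.3), 0, -3, np.float64(-2.4), np.float64(-3.0), 0, -4, np.float64(-3.0), np.float64(-3.7), 0, -5]
```

Emit:
carry_out --motion '[-0.8,-1.2,0,0,-1.7,-2.3,0,-1,-2.4,-3.0,0,-2,-3.0,-3.7,0,-3,-3.0,-3.7,0,-3]'

```text
time: 39.45
position: [0.5507, -0.1884, 0.1731]
tool_rot: [0.863, 3.014, -0.037]
contact_force: [-3.2, 2.6, 4.7]
gripper_width: 0.177
```

```bash
python3 -c "
from h import *
st();plan([-1.5,-2.5,-3,-4,-5])"
```

```text
t39.45 pos [ 550.7 -188.4  173.1] ang-43.06 r54.9 F [-3.18  2.64  4.69] Ft-0.24 Fr-4.12 tz-0.02 jaw58.0 tilt1.39 w0.177
[np.float64(-0.9), np.float64(-1.1), 0, -1.5, np.float64(-1.6), np.float64(-1.8), 0, -2.5, np.float64(-2.0), np.float64(-2.1), 0, -3, np.float64(-2.7), np.float64(-2.8), 0, -4, np.float64(-3.4), np.float64(-3.4), 0, -5]
```

Emit:
carry_out --motion '[-0.9,-1.1,0,-1.5,-2.0,-2.1,0,-3,-2.7,-2.8,0,-4,-3.1,-3.1,0,-4,-3.1,-3.1,0,-4]'

```text
time: 40.08
position: [0.5476, -0.1916, 0.1731]
tool_rot: [0.968, 2.983, -0.037]
contact_force: [-2.1, 2.1, 4.7]
gripper_width: 0.175
```

```bash
python3 -c "
from h import *
st();plan([-1,-1.5])"
```

```text
t40.08 pos [ 547.6 -191.6  173.1] ang-47.72 r55.0 F [-2.13  2.1   4.72] Ft-0.16 Fr-2.99 tz-0.02 jaw54.0 tilt1.39 w0.175
[np.float64(-0.7), np.float64(-0.6), 0, -1, np.float64(-1.1), np.float64(-0.9), 0, -1.5]
```

Emit:
carry_out --motion '[-0.7,-0.6,0,-1,-1.1,-0.9,0,-1,-1.1,-0.9,0,-1]'

```text
time: 40.45
position: [0.5465, -0.1925, 0.1732]
tool_rot: [0.994, 2.974, -0.037]
contact_force: [-3.1, 3.6, 4.6]
gripper_width: 0.177
```

```bash
python3 -c "
from h import *
st();plan([-1,-1.5])"
```

```text
t40.45 pos [ 546.5 -192.5  173.2] ang-49.22 r55.0 F [-3.06  3.65  4.59] Ft0.07 Fr-4.76 tz-0.06 jaw53.0 tilt1.40 w0.177
[np.float64(-0.7), np.float64(-0.6), 0, -1, np.float64(-1.1), np.float64(-0.9), 0, -1.5]
```

Four clicks counted, force back to about zero. Release and lift.

Emit:
carry_out --motion '[0,0,0,0,0,0,0,0,0,0,0,0,0,0,0,0]' --hand -0.2 --force 40

```text
time: 40.95
position: [0.5466, -0.1928, 0.1731]
tool_rot: [0.994, 2.974, -0.038]
contact_force: [-0.6, -0.1, -0.1]
gripper_width: 0.4
```

Emit:
carry_out --motion '[0,0,20,0,0,0,50,0,0,0,70,0,0,0,70,0]'

```text
time: 41.45
position: [0.548, -0.1935, 0.2453]
tool_rot: [0.993, 2.969, -0.039]
contact_force: [0.9, -0.3, 0.7]
gripper_width: 0.399
```

```bash
python3 -c "
from h import *
st()
s=bot.camera('side'); np.savez('side6.npz',**s)
cv2.imwrite('pics/z6.png',cv2.resize(s['pixels'][90:230,240:400,::-1],None,fx=4,fy=4,interpolation=cv2.INTER_CUBIC))
W=cloud(s); Q=W.reshape(-1,3); 
q=Q[(Q[:,2]>.176)&(Q[:,2]<.19)&(abs(Q[:,0]-.53)<.06)&(abs(Q[:,1]+.18)<.07)]; print(len(q),q.mean(0),q.min(0),q.max(0))
d=q.mean(0)[:2]-AX;print(np.degrees(np.arctan2(d[1],d[0])),np.hypot(*d))
"
```

```text
t41.45 pos [ 548.  -193.5  245.3] ang-48.78 r56.7 F [ 0.88 -0.27  0.68] Ft0.48 Fr0.78 tz-0.00 jaw53.0 tilt1.56 w0.399
27 [ 0.5464536  -0.18845744  0.18259511] [ 0.53853784 -0.20310267  0.17654148] [ 0.55376065 -0.17861382  0.18889461]
-46.329573106321895 0.05192342493221838
```

View pics/z6.png

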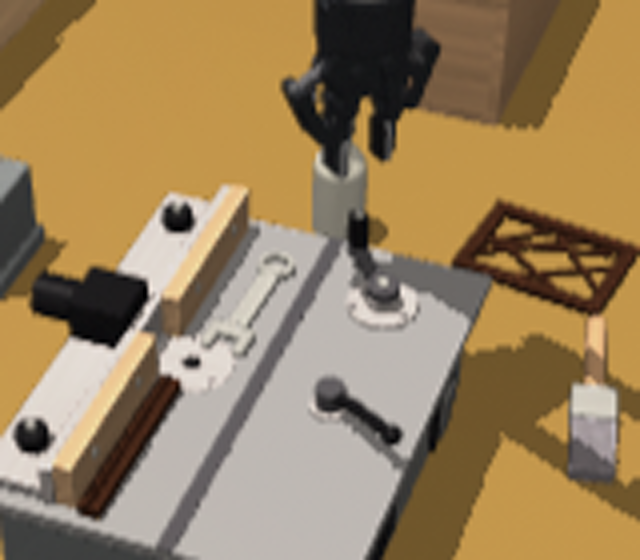

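Crank handle stands freely at about -48°, lever untouched (pivot (330,393), ball (393,434)). Now to the lever with closed fingers.

Emit:
carry_out --motion '[-27,44,0,1,-54,88,0,2,-81,132,0,3,-107,176,0,3,-107,176,0,3,-107,176,0,3]' --hand -1

```text
time: 42.25
position: [0.4399, -0.0173, 0.2428]
tool_rot: [0.915, 2.997, -0.039]
contact_force: [0.2, 0.0, 0.5]
gripper_width: 0.001
```

```bash
cat >> h.py <<'E'
PV=np.array([.510,-.0209])
def lv():
    o=bot.observe(); p=o['position']; M=R.from_rotvec(o['tool_rot']).as_matrix()
    d=p[:2]-PV; r=np.hypot(*d); a=np.degrees(np.arctan2(d[1],d[0])); t=np.array([d[1],-d[0]])/r
    f=o['contact_force']
    print('t%.2f'%o['time'],(p*1000).round(1),'ang%.1f r%.1f'%(a,r*1000),'F',f.round(2),'Fcw%.2f'%(f[:2]@t),'jaw%.1f'%(np.degrees(np.arctan2(M[1,1],M[0,1]))%180),'w%.3f'%o['gripper_width'])
def lplan(ths,rad=None):
    p=bot.observe()['position'][:2]; d=p-PV; out=[]
    for th in ths:
        c,s=np.cos(np.radians(-th)),np.sin(np.radians(-th)); q=np.array([c*d[0]-s*d[1],s*d[0]+c*d[1]])
        q=(q+PV-p)*1000; out.append((float(q[0].round(1)),float(q[1].round(1)),0,-th))
    print(out)
E
python3 -c "
from h import *
lv()"
```

```text
t42.25 [439.9 -17.3 242.8] ang177.0 r70.2 F [0.22 0.02 0.46] Fcw0.03 jaw56.0 w0.001
```

Emit:
carry_out --motion '[0,0,-30,0,0,0,-60,0,0,0,-80,0,0,0,-80,0]'

```text
time: 42.75
position: [0.4389, -0.0181, 0.1607]
tool_rot: [0.919, 3.001, -0.04]
contact_force: [-1.1, 0.3, 0.2]
gripper_width: 0.002
```

```bash
python3 -c "
from h import *
lv();lplan([4,8,12,16,20,24,28])
s=bot.camera('side')
cv2.imwrite('pics/z7.png',cv2.resize(s['pixels'][120:240,260:400,::-1],None,fx=4,fy=4,interpolation=cv2.INTER_CUBIC))"
```

```text
t42.75 [438.9 -18.1 160.7] ang177.7 r71.2 F [-1.05  0.32  0.15] Fcw0.27 jaw55.9 w0.002
[(0.4, 5.0, 0, -4), (1.1, 9.9, 0, -8), (2.1, 14.7, 0, -12), (3.5, 19.5, 0, -16), (5.3, 24.2, 0, -20), (7.3, 28.7, 0, -24), (9.7, 33.1, 0, -28)]
```

View pics/z7.png

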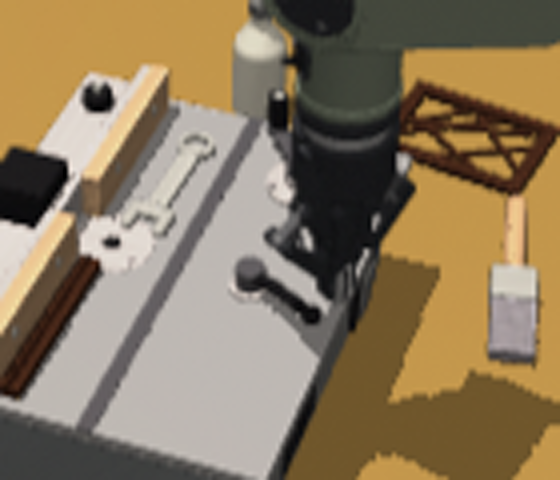

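```bash
cat >> h.py <<'E'
def lplan2(angs,rad=65,yaw=1):
    p=bot.observe()['position'][:2]*1000; d=p-PV*1000; a0=np.degrees(np.arctan2(d[1],d[0]))
    for a in angs:
        q=PV*1000+rad*np.array([np.cos(np.radians(a)),np.sin(np.radians(a))])-p
        print([float(q[0].round(1)),float(q[1].round(1)),0,float(round((a-a0)*yaw,1))],end=',')
    print()
E
python3 -c "
from h import *
lplan2(range(173,130,-5))"
```

```text
[5.5, 5.2, 0, -4.7],[6.5, 10.8, 0, -9.7],[7.9, 16.2, 0, -14.7],[9.8, 21.6, 0, -19.7],[12.1, 26.7, 0, -24.7],[14.9, 31.7, 0, -29.7],[18.2, 36.4, 0, -34.7],[21.8, 40.7, 0, -39.7],[25.7, 44.8, 0, -44.7],
```

Emit:
carry_out --motion '[5.5,5.2,0,0,6.5,10.8,0,0,7.9,16.2,0,-4,9.8,21.6,0,-9,12.1,26.7,0,-14,14.9,31.7,0,-19,18.2,36.4,0,-24,21.8,40.7,0,-29,25.7,44.8,0,-34]'

```text
time: 43.92
position: [0.4661, 0.0265, 0.163]
tool_rot: [-1.76, -2.601, 0.042]
contact_force: [-1.2, -2.1, 1.0]
gripper_width: -0.002
```

```bash
python3 -c "
from h import *
lv();lplan2(range(130,100,-4))"
```

```text
t43.92 [466.1  26.5 163. ] ang132.8 r64.6 F [-1.21 -2.12  1.  ] Fcw-2.33 jaw21.8 w-0.002
[2.1, 2.4, 0, -2.8],[5.7, 5.2, 0, -6.8],[9.5, 7.8, 0, -10.8],[13.4, 10.0, 0, -14.8],[17.5, 12.0, 0, -18.8],[21.7, 13.7, 0, -22.8],[26.0, 15.1, 0, -26.8],[30.4, 16.2, 0, -30.8],
```

Lever is being turned (2.3 N, about as expected). Carrying on to near home.

Emit:
carry_out --motion '[2.1,2.4,0,-3,5.7,5.2,0,-7,9.5,7.8,0,-11,13.4,10.0,0,-15,17.5,12.0,0,-18]'

```text
time: 44.55
position: [0.4834, 0.0385, 0.1634]
tool_rot: [-2.144, -2.29, 0.044]
contact_force: [-0.9, -2.4, -0.2]
gripper_width: 0.001
```

```bash
python3 -c "
from h import *
lv();lplan2(range(112,90,-2),yaw=0)"
```

```text
t44.55 [483.4  38.5 163.4] ang114.1 r65.0 F [-0.93 -2.39 -0.22] Fcw-1.83 jaw3.8 w0.001
[2.2, 0.9, 0, -0.0],[4.4, 1.7, 0, -0.0],[6.5, 2.5, 0, -0.0],[8.7, 3.1, 0, -0.0],[10.9, 3.7, 0, -0.0],[13.1, 4.2, 0, -0.0],[15.3, 4.7, 0, -0.0],[17.5, 5.0, 0, -0.0],[19.8, 5.3, 0, -0.0],[22.1, 5.5, 0, -0.0],[24.3, 5.6, 0, -0.0],
```

Emit:
carry_out --motion '[2.2,0.9,0,0,4.4,1.7,0,0,6.5,2.5,0,0]'

```text
time: 44.92
position: [0.4896, 0.0407, 0.1635]
tool_rot: [-2.143, -2.29, 0.046]
contact_force: [-5.6, -4.3, 3.0]
gripper_width: -0.0
```

```bash
python3 -c "
from h import *
lv();s=bot.camera('side')
cv2.imwrite('pics/z8.png',cv2.resize(s['pixels'][120:240,260:400,::-1],None,fx=4,fy=4,interpolation=cv2.INTER_CUBIC))"
```

```text
t44.92 [489.6  40.7 163.5] ang108.3 r64.9 F [-5.63 -4.26  2.98] Fcw-6.69 jaw3.8 w-0.000
```

View pics/z8.png

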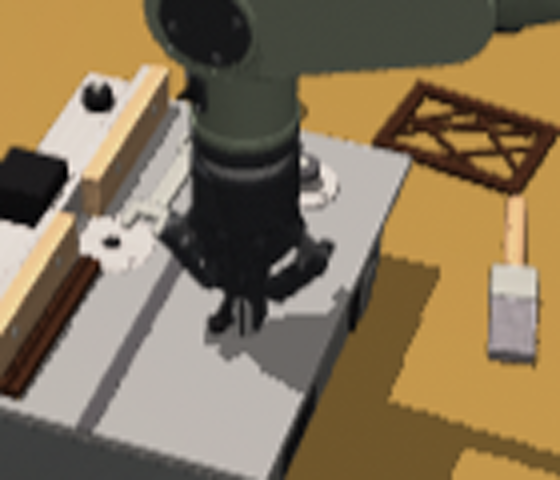

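Resistance jumped to 6.7 N at the angle predicted for home; ball shows at (215,322), left of the fingers. Press once a little more.

Emit:
carry_out --motion '[1.5,0.4,0,0,3.0,0.8,0,0,3.0,0.8,0,0]'

```text
time: 45.35
position: [0.4898, 0.0408, 0.1634]
tool_rot: [-2.14, -2.287, 0.056]
contact_force: [-10.7, -5.1, 6.2]
gripper_width: -0.001
```

```bash
python3 -c "
from h import *
lv()"
```

```text
t45.35 [489.8  40.8 163.4] ang108.1 r64.9 F [-10.7   -5.07   6.24] Fcw-11.75 jaw3.8 w-0.001
```

Emit:
carry_out --motion '[-10,-2,0,0,-22,-4,0,0,-22,-4,30,0,-22,-4,80,0]'

```text
time: 45.85
position: [0.4657, 0.0371, 0.2423]
tool_rot: [-2.137, -2.285, 0.06]
contact_force: [1.1, -0.4, 0.5]
gripper_width: -0.004
```

Emit:
carry_out --motion '[-30,0,40,0,-60,-20,80,0,-90,-60,120,0,-100,-110,120,0,-100,-160,120,0,-100,-200,120,0,-100,-200,120,0]'

```text
time: 46.72
position: [0.3653, -0.1646, 0.362]
tool_rot: [-2.142, -2.28, 0.059]
contact_force: [-0.5, 0.9, -0.1]
gripper_width: 0.003
```

```bash
python3 -c "
from h import *
lv()
im=[]
for n in ('top','side'):
    c=bot.camera(n); np.savez(n+'9.npz',**c)
    r,k=((110,220) if n=='top' else (95,210))
    im.append(c['pixels'][r:r+150,k:k+200,::-1])
    W=cloud(c); Q=W.reshape(-1,3)
    q=Q[(Q[:,2]>.154)&(Q[:,2]<.18)&(abs(Q[:,0]-.50)<.05)&(Q[:,1]>.02)&(Q[:,1]<.09)]; print(len(q),q.mean(0).round(4),q.max(0).round(3))
    b=q[:,:2]; d=q.mean(0)[:2]-PV; print('lever angle',np.degrees(np.arctan2(d[1],d[0])))
    h=Q[(Q[:,2]>.175)&(Q[:,2]<.19)&(abs(Q[:,0]-.53)<.06)&(abs(Q[:,1]+.18)<.06)]
    if len(h): d=h.mean(0)[:2]-AX; print('crank',len(h),h.mean(0).round(4),np.degrees(np.arctan2(d[1],d[0])),np.hypot(*d))
cv2.imwrite('pics/z9.png',cv2.resize(cv2.vconcat(im),None,fx=2,fy=2,interpolation=cv2.INTER_CUBIC))
"
```

```text
t46.73 [ 365.3 -164.6  362. ] ang-135.2 r203.9 F [-0.52  0.89 -0.09] Fcw1.00 jaw3.6 w0.003
72 [0.5089 0.0413 0.1633] [0.515 0.058 0.17 ]
lever angle 91.03095725061661
crank 45 [ 0.5467 -0.1921  0.1837] -48.76351793657165 0.05474391630448123
40 [0.5082 0.0454 0.1652] [0.514 0.063 0.172]
lever angle 91.54902948061236
crank 24 [ 0.5469 -0.1889  0.1834] -46.30745025207272 0.05257564706325326
```

View pics/z9.png

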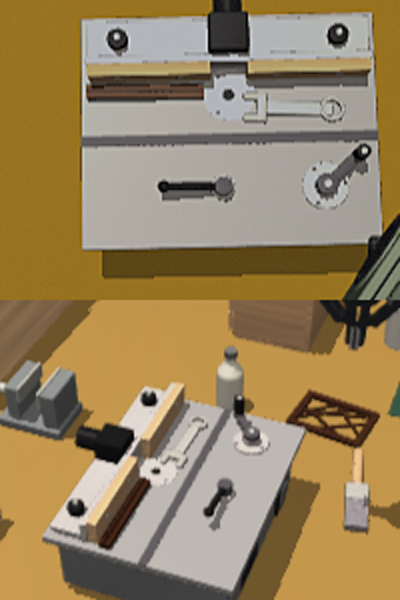

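The lever points along the table's +y (91°) in both views. The crank is still at about -48°, and the stile, spanner and the rest haven't moved. Handing in.

```bash
python3 -c "
from h import *
print(bot.job_done()); print(bot.observe()['time'])"
```

```text
the job is handed in; nothing more can be done
None
the job is handed in; nothing more can be done
```

I set the router table as asked and handed it in at about 47 s of the 72 s allowed, with the arm clear of everything.

- **Bottom stop:** I turned the crank anticlockwise through its clicks until the force climbed to 8.75 N at the handle (0.48 N m) with no falling away, in readings taken between moves. That is below the 13 N at which the stop is forced. I approached three times, because the gripper yielded slightly: its position crept 3–5° while the pictures showed the crank arm standing still.
- **Four clicks up:** Going clockwise, I took up about 12° of free play, then felt four separate rises and falls of force, near +10.5°, -5°, -21° and -37°. I let go at about -49°, with the force back near zero. A camera check of the handle gave -46° to -49°, which agrees with the count. Cutter height (0.8 mm) is too small for the cameras, so the count rests on force and angle alone.
- **Lock lever:** I pushed it until it stopped hard (11.7 N with no further movement). Both views show it at about 91°, along the table's +y direction, and the crank had not moved.
- **Everything else:** In the last pictures, the things that showed on and around the table looked where they were at the start. I did not check the strips, the sanding block or the push block in those pictures, but the arm never went near them.

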